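Hold a glued rosette centre down with the press stick

TASK

The dark wooden disc in the middle of the shell rosette on the tilted board has just been glued. Draw the knob-topped press stick straight up out of the tool block and, with its flat foot on the brass mark at the disc's centre and the stick square to the sloping board, push the disc gently about half way down its springy travel. Do not press on the shells, do not shift the board, leave the other tools and things where they are, and finish still gripping the stick and holding the disc down with it.

Things in the scene. Friction and masses are not known exactly. Their poses are not given: they have to be found in the camera images.
- stick: Press stick of pale wood, 166 mm long, 0.09 kg: round shank 20 mm thick, 132 mm long, then a knob 36 mm wide. Origin at the centre of its flat round foot, z towards the knob. Starts upright in any one of the block's holes, foot 10 mm above the table: 82 mm of shank, then the knob, stand out of the block. The other two tools have like shanks but end lower, without a knob.
- block: Fixed wooden tool block, 70 x 220 x 60 mm (its x, y, z); origin at the centre of its underside, on the table. Three round holes in a row along its y at -70, 0 and +70 mm, 23 mm in diameter and 50 mm deep, holding the stick and two other tools. It may stand left or right of the robot, turned a little.
- easel: Fixed easel, base 260 x 260 x 20 mm, origin under its centre on the table; left or right of the robot, turned a little. Its board (240 deep, 250 wide, mm) is hinged along the near edge at x = -120, z = 25 mm, rises away from the robot and carries a red bag panel. Side brackets, 140 mm high, stand just outside the board at x = 60 to 110 mm.
- board (a joint): Tilt of the board in rad, 0 is level, larger raises its far (+x) edge; starts between 0.2 and 0.38 and stays there by stiff friction.
- board_edge (a point): Middle of the board's far, raised edge.
- spot (a point): The brass mark (10 mm across) at the centre of the disc's top face; moves with the disc. Its z axis is square to the board, pointing out of it, up and towards the robot; x runs up the slope, y along the hinge. Unpressed it is 16 mm above the red panel.
- disc: The dark wooden centre disc, 32 mm in diameter and 16 mm tall; origin at the centre of its underside, z out of the board (towards the spot).
- seat (a joint): The sprung seat under the disc: how far the disc is pushed in, in m: 0 is fully out, 0.012 is against its hard stop. Its spring needs 1.5 N to start and 0.5 N more for each mm (4.5 N at half way, 7.5 N at the stop).
- shells: Rosette of 14 fixed fragile cowrie shells in a ring round the disc; origin at the ring's centre on the red panel, 16 mm under the unpressed spot. Clear circle inside the ring: 50 mm in diameter; outer diameter 94 mm; the shells rise 10 mm above the panel.
- awl: Another tool in the block: shank as the stick's but 62 mm long, with a thin steel spike pointing up, 98 mm overall. Leave it. Origin under its foot.
- folder: Another tool in the block: shank as the stick's but 62 mm long, with a small flat wooden blade pointing up, 98 mm overall. Leave it. Origin under its foot.
- whetstone: Loose blue-grey stone block, 55 x 40 x 42 mm, on the table between block and easel, on the robot's side. Leave it. Origin under its centre.
- dish: Loose brass dish of shells, 90 mm across, 30 mm high, on the table between block and easel, on the far side. Leave it. Origin under its centre.

How it is judged:
By the outcome, as a careful person would: the job done as asked, in the order asked, and still so for the second after the job is handed in, while the arm keeps its last pose, push and grip.
It also fails if it takes over 48 s, if anything falls off the work surface, if the arm or the gripper's body presses on something with over 40 N, if the wrist force passes 120 N, or if a joint passes its speed limit or range.

ROBOT

A 7-joint arm with a two-finger parallel gripper is mounted at the origin on the work surface. World frame = base frame: x ahead of the robot, y to its left, z up, the work surface at z = 0. Lengths are in m, angles in rad, forces in N, time in s.
With the tool pointing down it reaches from about 0.4 to 0.875 m from the base axis. Payload 4.4 kg.
Tool frame: the origin (TCP) lies midway between the tips of the shut fingers; the grasp point (between the pads) lies 19 mm behind it (robot.grip_point_offset is the distance from the TCP to the grasp point, in m); z points along the fingers, y is the direction in which the jaws open and shut (so a half turn about z gives the same grasp; the last joint's range is limited). The gripper opens to 85 mm and grips with 20 to 120 N. Pads are 22 mm wide; open, the fingers measure 114 mm over their backs; the gripper's body (76 mm by 85 mm) begins 54 mm behind the grasp point. The pads swing forward as they close: fully open they stand 13 mm farther back than shut.
Start: joints at [-1.281, 0.628, 0.038, 1.517, -0.027, 0.996, -0.02], TCP at [0.226, 0.609, 0.231] pointing down, gripper open.
Joint ranges: [-3.06, 3.06], [-0.37, 2.12], [-1.25, 1.32], [0.18, 2.47], [-1.1, 4.24], [0.23, 1.98], [-2.94, 2.94]. Speed limits (rad/s): [2.57, 2.57, 3.14, 3.14, 3.14, 3.14, 3.14].

INTERFACE

Orientations are given as a unit quaternion [x, y, z, w].
In Python, from cell import robot gives the robot as it stands.
- The arm moves only by the tool drive_tool, never from a script. Its argument "targets" is a list of rows, each an object with "delta_pos": the shift along the tool's x, y, z in mm, a list of three; "rot": the turn, a rotation vector about the tool's x, y, z in rad, a list of three; "fingers": the opening, from 0 (shut) to 1 (fully open). A call has 1 to 12 rows; each row is the pose to reach, as a shift and turn from the pose measured when the call began, along the tool's axes at that moment; what a row does not reach only later rows make up. A row lasts 1/10 s, in which the tool goes at most 50 mm and 8.59 degrees, less where a joint would pass 70% of its speed; a pose out of reach is approached as far as the arm can. A call with a gripper value outside its range is refused whole. The fingers move at their own pace and stop on an object; "squeeze" is the grip in N (left out, the last holds). Time passes only in rows, so rows that repeat a pose let the fingers close. It gives the time, the measured TCP pose, the force and the opening at its end, in the units of the state.
- robot.state(): the state, without advancing time (a new reading comes with each control period).
- robot.camera(name): name is "side" or "top" or "wrist"; returns a dict with "image" (480x640x3 uint8, blue, green, red), "fov_y" (degrees; the focal length in pixels is half the picture's height over the tangent of half this angle, whatever the lens; pixels are square), "cx", "cy" (the principal point, pixels), "cam_to_world" (4x4, takes a point from camera to world coordinates). Camera axes: x right, y down, z forward; pixel columns grow to the right and rows downward; lengths in m; the calibration is good to about 2 mm. A picture is of the moment at which its call begins. There is no depth.
- robot.hand_in(): hands the job in, once; it reports no verdict.
The state is a dict: "time": time; "q": joint angles; "joint_vel": joint speeds; "joint_torque": joint torques, N m; "position": TCP position; "orientation": TCP orientation; "wrist_force": force on the tool from outside, world axes, zero at the start; "wrist_torque": the same for the moment, N m; "grip_width": opening from 0.0 (shut) to 1.0 (fully open).
Only numpy, scipy, OpenCV 4.12 (cv2) and the standard library are available. Lean on these libraries where they do the work, as an engineer would, in place of code of your own. Each camera call takes 0.05 s, during which the arm holds its last target.

## Working session

There is one attempt and no reset: what is moved stays moved. The work goes in short steps, Python scripts to look and compute and a tool call to move; the robot and the scene stay as the last step left them, time stands still between calls to the robot, and variables do not carry over. Pictures are saved under pics/ and viewed, and the job is handed in when it is done.

Besides the shell and the picture viewer there is one more tool, called after ">>>" in YAML: its name, and indented under it one key for each argument. drive_tool: Moves the arm, as the interface text tells. Its arguments: {"type":"object","properties":{"targets":{"type":"array","items":{"type":"object","properties":{"delta_pos":{"type":"array","items":{"type":"number"}},"rot":{"type":"array","items":{"type":"number"}},"fingers":{"type":"number"}}}},"squeeze":{"type":"number"}},"required":["targets"]}

```bash
ls; mkdir -p pics; python3 - <<'E'
from cell import robot
import cv2,json
print(robot.state())
for n in ("side","top","wrist"):
    c=robot.camera(n); cv2.imwrite(f"pics/{n}0.png",c["image"]); print(n,c["fov_y"],c["cx"],c["cy"],c["cam_to_world"])
E
```

```text
pics
{'time': 0.0, 'q': array([-1.28078964,  0.62934093,  0.03844232,  1.51837773, -0.02696968,
        0.99624952, -0.01994694]), 'joint_vel': array([-0.00028844, -0.00118114,  0.00074404, -0.00136899, -0.00025213,
       -0.00094272, -0.00038031]), 'joint_torque': array([ 1.21529803e-03, -5.63410842e+01,  1.22691169e+00, -1.93440932e+01,
        1.10883848e-02,  1.02746522e-02,  4.60771858e-06]), 'position': array([0.22619311, 0.6087201 , 0.23038933]), 'orientation': array([ 1.76932343e-01,  9.84222578e-01, -9.18178348e-04, -1.39808635e-04]), 'wrist_force': array([-0.71199712,  0.02596344,  0.42326389]), 'wrist_torque': array([ 0.00611896, -0.00474029,  0.03325824]), 'grip_width': 1.0035538904689318}
side 51.11088874024357 318.5450866614071 244.30666457682796 [[ 0.73379298 -0.35630952  0.57843875  0.01884609]
 [-0.67909875 -0.36049923  0.63942568 -0.58970505]
 [-0.01930673 -0.8620231  -0.50650115  0.53851647]
 [ 0.          0.          0.          1.        ]]
top 50.86299422665036 311.4888023993711 233.10483043808892 [[-0.02144425 -0.991412    0.12900539  0.45651199]
 [-0.999742    0.02029789 -0.01019447  0.02363368]
 [ 0.00748838 -0.12919072 -0.99159149  0.99853722]
 [ 0.          0.          0.          1.        ]]
wrist 59.695631774612785 315.16627536176503 237.55527697293826 [[ 0.34820492  0.89533955  0.27770565  0.15402761]
 [ 0.93741509 -0.3317814  -0.10570737  0.63571004]
 [-0.00250642  0.2971333  -0.95483272  0.37366942]
 [ 0.          0.          0.          1.        ]]
```

View pics/side0.png

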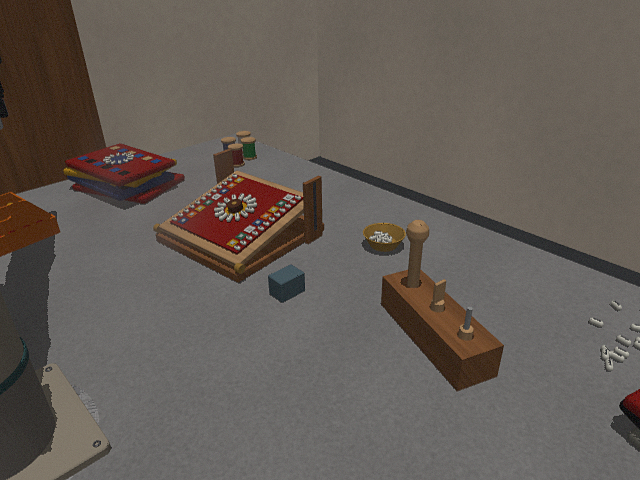

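View pics/top0.png

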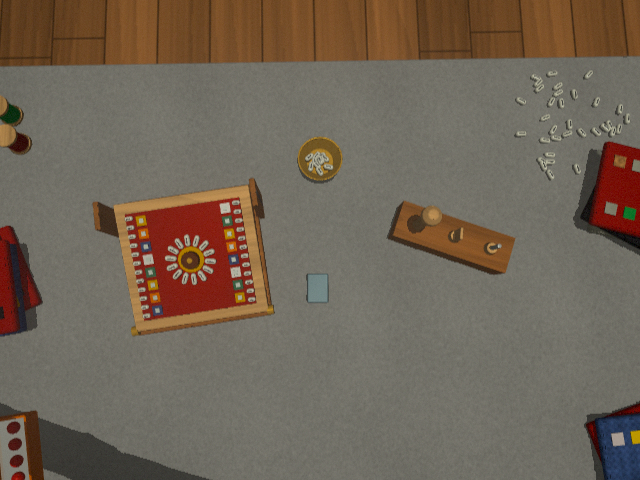

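View pics/wrist0.png

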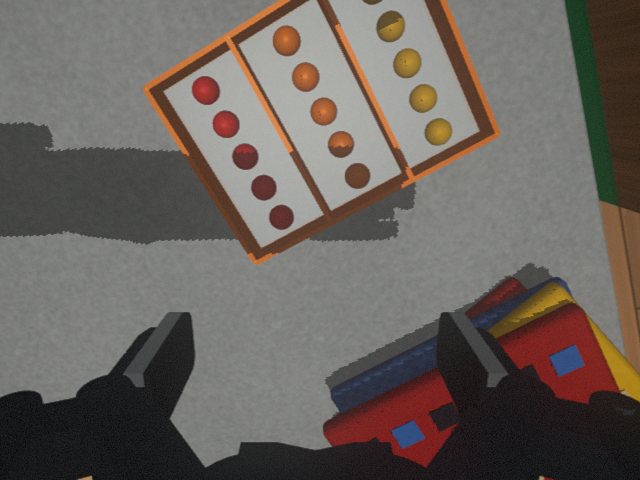

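Side view: the stick (knob at ~(418,232)) is in the block's far hole, with the folder and awl nearer. Easel is on the left, disc ~(236,206) side, ~(190,260) top. Next, enlarged crops.

```bash
cat > h.py <<'E'
import numpy as np,cv2,json
from scipy.optimize import least_squares
from scipy.spatial.transform import Rotation as R
def save(c,n):
    cv2.imwrite(f"pics/{n}.png",c["image"]); json.dump({k:(np.array(v).tolist()) for k,v in c.items() if k!="image"},open(f"pics/{n}.json","w"))
def load(n): return json.load(open(f"pics/{n}.json"))
def f(c): return 240/np.tan(np.radians(c["fov_y"])/2)
def proj(c,P):
    M=np.linalg.inv(np.array(c["cam_to_world"])); p=np.atleast_2d(P)@M[:3,:3].T+M[:3,3]
    return p[:,:2]/p[:,2:]*f(c)+[c["cx"],c["cy"]]
def ray(c,uv):
    M=np.array(c["cam_to_world"]); d=M[:3,:3]@np.array([(uv[0]-c["cx"])/f(c),(uv[1]-c["cy"])/f(c),1]); return M[:3,3],d
def onz(c,uv,z):
    o,d=ray(c,uv); return o+d*(z-o[2])/d[2]
def tri(*cu):
    A=[];b=[]
    for c,uv in cu:
        o,d=ray(c,uv); d=d/np.linalg.norm(d); N=np.eye(3)-np.outer(d,d); A.append(N);b.append(N@o)
    x,r,_,_=np.linalg.lstsq(np.vstack(A),np.hstack(b),rcond=None); return x,np.sqrt(r)
def crop(n,x0,y0,x1,y1,s,out):
    im=cv2.imread(f"pics/{n}.png")[y0:y1,x0:x1]; cv2.imwrite(f"pics/{out}.png",cv2.resize(im,None,fx=s,fy=s,interpolation=cv2.INTER_CUBIC))
E
python3 - <<'E'
from h import *
from cell import robot
for n in ("side","top"):
    save(robot.camera(n),n+"1")
crop("side1",360,210,520,390,3.3,"cs_block")
crop("side1",150,150,340,280,4,"cs_easel")
crop("top1",380,190,530,280,5,"ct_block")
crop("top1",85,170,285,345,3.4,"ct_easel")
E
```

```text
(no output)
```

View pics/cs_block.png

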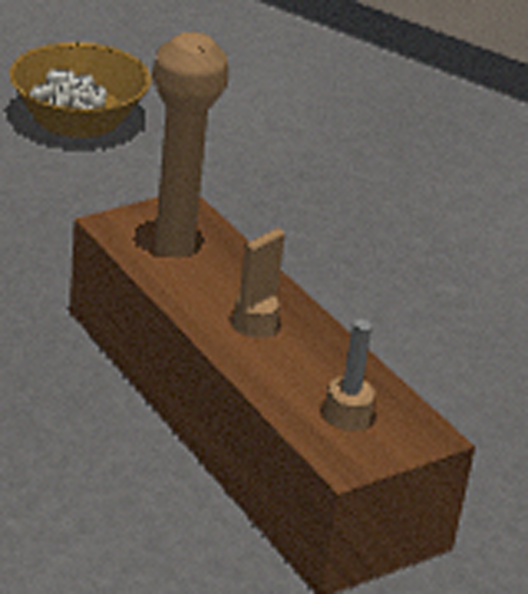

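View pics/cs_easel.png

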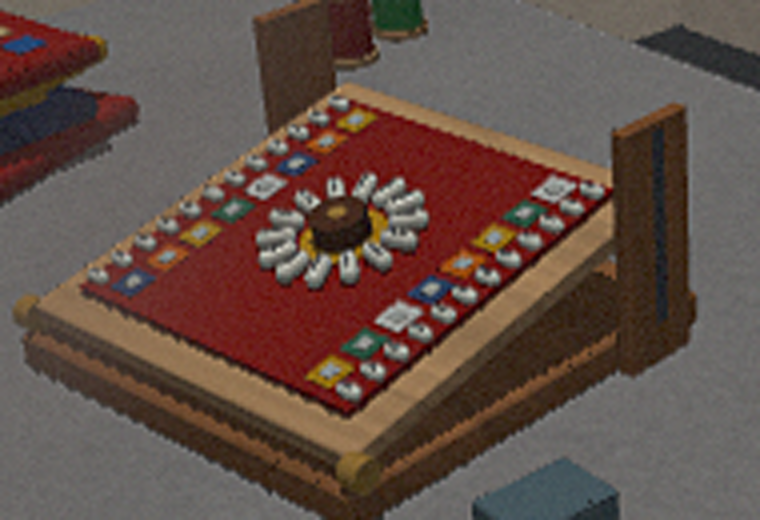

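View pics/ct_block.png

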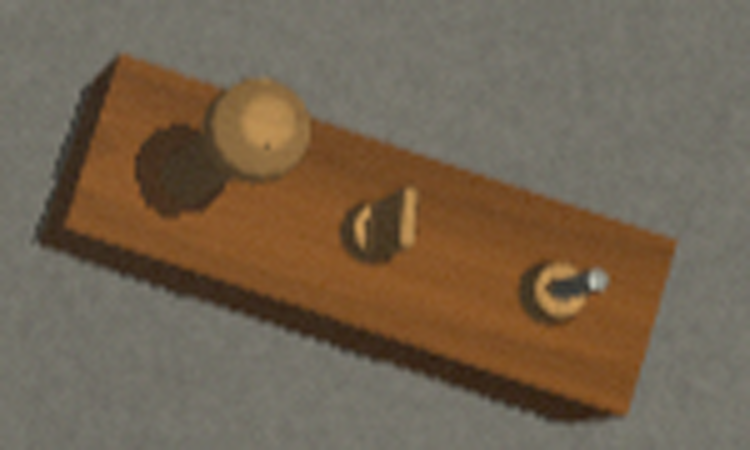

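View pics/ct_easel.png

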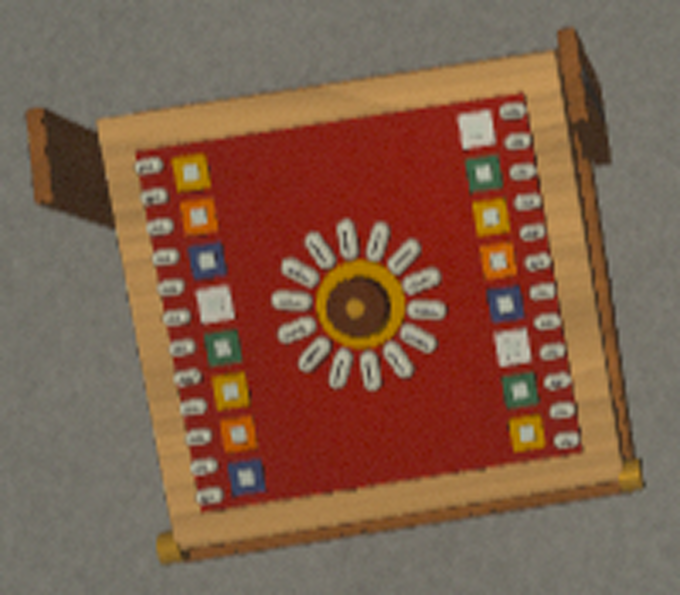

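```bash
cat > m.py <<'E'
from h import *
t=load("top1");s=load("side1")
def px(p,x0,y0,k): return (p[0]/k+x0-.5+.5/k, p[1]/k+y0-.5+.5/k)
T=lambda p:px(p,85,170,3.4); S=lambda p:px(p,150,150,4)
TB=lambda p:px(p,380,190,5); SB=lambda p:px(p,360,210,3.3)
print("knob",tri((t,TB((260,128))),(s,SB((190,72)))), onz(t,TB((260,128)),.158))
for n,p in dict(fl=(120,53),fr=(676,240),nr=(628,413),nl=(68,230)).items(): print(n,onz(t,TB(p),.06))
for n,p in dict(nl=(75,220),nr=(337,493),fr=(473,448)).items(): print("side",n,onz(s,SB(p),.06))
print("spot",tri((t,T((354,307))),(s,S((339,211)))))
Q={n:tri((t,T(a)),(s,S(b))) for n,a,b in (("fl",(135,152),(343,92)),("fr",(523,95),(612,188)),("nr",(580,452),(348,413)),("nl",(202,510),(82,290)))}
for k,v in Q.items(): print(k,v)
P=np.array([Q[k][0] for k in("fl","fr","nr","nl")])
u,sv,vt=np.linalg.svd(P-P.mean(0)); n=vt[2]*np.sign(vt[2][2]); print("normal",n,"tilt",np.arccos(n[2]),sv,"yaw",np.arctan2(-n[1],-n[0]))
e=P[1]-P[0]; e2=P[2]-P[3]; print("yaw from edges",[np.arctan2(v[0],-v[1]) for v in(e,e2)], [np.arctan2(v[1],v[0]) for v in (P[0]-P[3],P[1]-P[2])], [np.linalg.norm(P[i]-P[i-1]) for i in range(4)])
print("whet",onz(t,(317,281),.042),"dish",onz(t,(320,159),.03))
E
python3 m.py
```

```text
knob (array([ 0.59150663, -0.1879517 ,  0.15729874]), array([0.00163791])) [ 0.59222298 -0.18865158  0.158     ]
fl [ 0.63787717 -0.16178801  0.06      ]
fr [ 0.56228082 -0.36774763  0.06      ]
nr [ 0.4978431  -0.34504407  0.06      ]
nl [ 0.57075626 -0.13920637  0.06      ]
side nl [ 0.56957454 -0.13992683  0.06      ]
side nr [ 0.49554888 -0.34457971  0.06      ]
side fr [ 0.5593872  -0.36879742  0.06      ]
spot (array([0.5311663 , 0.23772826, 0.08306962]), array([0.00010149]))
fl (array([0.61534457, 0.35338664, 0.09210318]), array([0.00061416]))
fr (array([0.64297557, 0.14668794, 0.08935153]), array([0.00024555]))
nr (array([0.45171517, 0.12201723, 0.04300831]), array([2.80541191e-05]))
nl (array([0.4243209 , 0.3298368 , 0.04142665]), array([0.00047056]))
normal [-0.2417344  -0.03479974  0.96971824] tilt 0.24672187233750004 [0.20910938 0.1986381  0.00214917] yaw 0.142976287278395
yaw from edges [np.float64(0.13288983386545103), np.float64(0.1310619478169122)] [np.float64(0.12266336783543738), np.float64(0.12828184155093364)] [np.float64(0.19902951484104486), np.float64(0.20855549326359143), np.float64(0.19833526658167874), np.float64(0.20962328417546935)]
whet [0.48957169 0.00535165 0.042     ] dish [ 0.72960123 -0.00627746  0.03      ]
```

Measured: the stick's hole is at (0.5915, -0.188). The spot is at (0.531, 0.238, 0.083), with board yaw ≈0.13 and tilt ≈0.25. I'll grip the shank at 45° so the knob clears the pads and body, lifting first.

```bash
cat >> h.py <<'E'
def rel(st,p,Rt):
    R0=R.from_quat(st["orientation"]); d=R0.inv().apply(np.array(p)-st["position"])*1000; r=(R0.inv()*Rt).as_rotvec()
    print("delta",np.round(d,1),"rot",np.round(r,3)," rows>=",np.ceil(max(np.linalg.norm(d)/50,np.degrees(np.linalg.norm(r))/8.59)))
def tool(phi,a,n=(0,0,1)):
    """tool leaning angle a from the stick axis n, azimuth phi, x up"""
    n=np.array(n)/np.linalg.norm(n); fw=np.array([np.cos(phi),np.sin(phi),0]); fw-=n*(fw@n); fw/=np.linalg.norm(fw)
    z=np.sin(a)*fw-np.cos(a)*n; x=np.cos(a)*fw+np.sin(a)*n; return R.from_matrix(np.array([x,np.cross(z,x),z]).T)
E
python3 - <<'E'
from h import *
from cell import robot
st=robot.state()
G=np.array([.5915,-.188,.117])
for a in (0,.8):
  T=tool(-.3,a); z=T.as_matrix()[:,2]
  rel(st,(.45,.1,.33),T)
  print(G+.019*z, G-.11*z)
E
```

```text
delta [-387.  -399.3  -98.8] rot [-0.000e+00  1.000e-03  3.086e+00]  rows>= 21.0
[ 0.5915 -0.188   0.098 ] [ 0.5915 -0.188   0.227 ]
delta [-387.  -399.3  -98.8] rot [-1.203  0.035  2.846]  rows>= 21.0
[ 0.60452101 -0.19202787  0.10376257] [ 0.51611519 -0.16468075  0.19363774]
```

>>> drive_tool:
  targets:
    - {"delta_pos": [0,0,-50],"rot": [0,0,0.1],"fingers": 0.7}
    - {"delta_pos": [-20,-20,-90],"rot": [0,0,0.25],"fingers": 0.7}
    - {"delta_pos": [-50,-50,-100],"rot": [0,0,0.4],"fingers": 0.7}
    - {"delta_pos": [-80,-82,-100],"rot": [0,0,0.55],"fingers": 0.7}
    - {"delta_pos": [-110,-114,-100],"rot": [0,0,0.7],"fingers": 0.7}
    - {"delta_pos": [-140,-146,-100],"rot": [0,0,0.85],"fingers": 0.7}
    - {"delta_pos": [-170,-178,-100],"rot": [0,0,1.0],"fingers": 0.7}
    - {"delta_pos": [-200,-210,-100],"rot": [0,0,1.15],"fingers": 0.7}
    - {"delta_pos": [-230,-240,-100],"rot": [0,0,1.3],"fingers": 0.7}
    - {"delta_pos": [-260,-270,-100],"rot": [0,0,1.45],"fingers": 0.7}
    - {"delta_pos": [-290,-300,-100],"rot": [0,0,1.6],"fingers": 0.7}
    - {"delta_pos": [-320,-330,-100],"rot": [0,0,1.7],"fingers": 0.7}

```text
time: 1.45
position: [0.4117, 0.1868, 0.3314]
orientation: [0.857, 0.515, -0.0, 0.0]
wrist_force: [0.2, 0.3, 0.5]
grip_width: 0.696
```

```bash
python3 - <<'E'
from h import *
from cell import robot
st=robot.state(); print(st["time"],np.round(st["q"],3),np.round(st["position"],3),np.round(st["wrist_force"],2),st["grip_width"])
G=np.array([.5915,-.188,.117])
T=tool(-.3,.8); z=T.as_matrix()[:,2]
rel(st,(.44,0.0,.32),tool(-.3,0))
rel(st,(.44,0.0,.32),T)
E
```

```text
1.45 [-0.945  0.257  0.584  1.906 -0.164  1.026 -0.781] [0.412 0.187 0.331] [0.2  0.3  0.55] 0.6963449884349885
delta [-151.5  112.8   11.4] rot [0.    0.    1.381]  rows>= 10.0
delta [-151.5  112.8   11.4] rot [-0.55   0.666  1.302]  rows>= 11.0
```

>>> drive_tool:
  targets:
    - {"delta_pos": [-15,11,0],"rot": [0,0,0.14],"fingers": 0.7}
    - {"delta_pos": [-30,22,0],"rot": [0,0,0.28],"fingers": 0.7}
    - {"delta_pos": [-45,34,0],"rot": [0,0,0.42],"fingers": 0.7}
    - {"delta_pos": [-60,45,0],"rot": [0,0,0.56],"fingers": 0.7}
    - {"delta_pos": [-75,56,0],"rot": [0,0,0.7],"fingers": 0.7}
    - {"delta_pos": [-90,68,0],"rot": [0,0,0.84],"fingers": 0.7}
    - {"delta_pos": [-105,79,0],"rot": [0,0,0.98],"fingers": 0.7}
    - {"delta_pos": [-120,90,0],"rot": [0,0,1.12],"fingers": 0.7}
    - {"delta_pos": [-135,101,0],"rot": [0,0,1.26],"fingers": 0.7}
    - {"delta_pos": [-150,113,0],"rot": [0,0,1.38],"fingers": 0.7}
    - {"delta_pos": [-150,113,0],"rot": [0,0,1.38],"fingers": 0.7}

```text
time: 2.55
position: [0.441, -0.0012, 0.3317]
orientation: [0.988, -0.152, 0.001, 0.001]
wrist_force: [0.5, 0.2, -0.1]
grip_width: 0.701
```

```bash
python3 - <<'E'
from h import *
from cell import robot
st=robot.state(); print(st["time"],np.round(st["q"],3),np.round(st["position"],3),np.round(st["wrist_force"],2),st["grip_width"])
G=np.array([.5915,-.188,.117])
T=tool(-.3,.8); z=T.as_matrix()[:,2]
rel(st,G-.12*z+[0,0,.03],T)
save(robot.camera("wrist"),"wrist2")
E
```

```text
2.55 [-0.799  0.311  0.975  1.936 -0.295  1.046 -1.571] [ 0.441 -0.001  0.332] [ 0.53  0.23 -0.06] 0.7012871855397116
delta [113.4 133.4 101.4] rot [ 0.003  0.799 -0.004]  rows>= 6.0
```

View pics/wrist2.png

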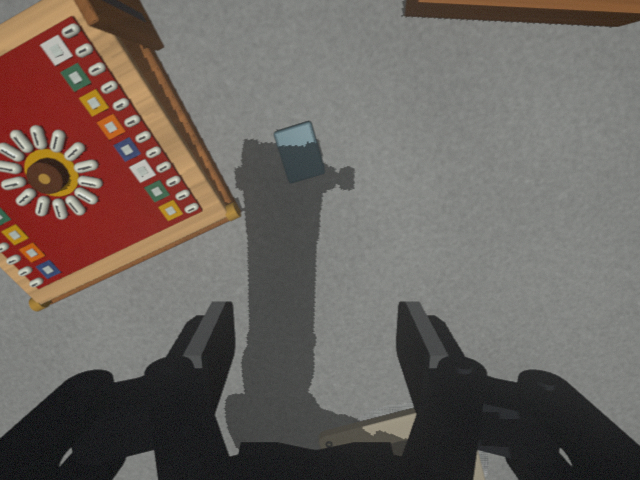

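The wrist picture shows the easel left (disc ~(48,175)) and the whetstone at ~(300,150), clear of the fingers. On to the tilted pre-grasp.

>>> drive_tool:
  targets:
    - {"delta_pos": [10,25,0],"rot": [0,0.1,0],"fingers": 0.7}
    - {"delta_pos": [25,50,0],"rot": [0,0.22,0],"fingers": 0.7}
    - {"delta_pos": [45,75,0],"rot": [0,0.34,0],"fingers": 0.7}
    - {"delta_pos": [65,100,0],"rot": [0,0.46,0],"fingers": 0.7}
    - {"delta_pos": [85,120,20],"rot": [0,0.58,0],"fingers": 0.7}
    - {"delta_pos": [100,133,45],"rot": [0,0.7,0],"fingers": 0.7}
    - {"delta_pos": [113,133,75],"rot": [0,0.8,0],"fingers": 0.7}
    - {"delta_pos": [113,133,101],"rot": [0,0.8,0],"fingers": 0.7}
    - {"delta_pos": [113,133,101],"rot": [0,0.8,0],"fingers": 0.7}

```text
time: 3.5
position: [0.4444, -0.1534, 0.318]
orientation: [0.947, -0.12, 0.297, 0.018]
wrist_force: [-1.3, -3.7, 4.0]
grip_width: 0.699
```

```bash
python3 - <<'E'
from h import *
from cell import robot
st=robot.state(); print(st["time"],np.round(st["q"],3),np.round(st["position"],3),np.round(st["wrist_force"],2),st["grip_width"])
G=np.array([.5915,-.188,.117])
T=tool(-.3,.8); z=T.as_matrix()[:,2]
rel(st,G-.08*z,T)
rel(st,G+.019*z,T)
c=robot.camera("wrist");save(c,"wrist3")
save(robot.camera("side"),"side3")
print(proj(c,[[.5915,-.188,.06],[.5915,-.188,.117],[.5915,-.188,.158]]))
E
```

```text
3.5 [-0.804  0.083  1.247  2.404 -1.076  0.238 -0.405] [ 0.444 -0.153  0.318] [-1.27 -3.7   3.97] 0.6986473726159055
delta [ -5.1   0.6 172.9] rot [-0.067  0.198  0.022]  rows>= 4.0
delta [ 14.2   7.4 269.8] rot [-0.067  0.198  0.022]  rows>= 6.0
[[322.46554778 201.57461319]
 [321.30368875 178.83709314]
 [320.24905068 158.19788147]]
```

View pics/wrist3.png

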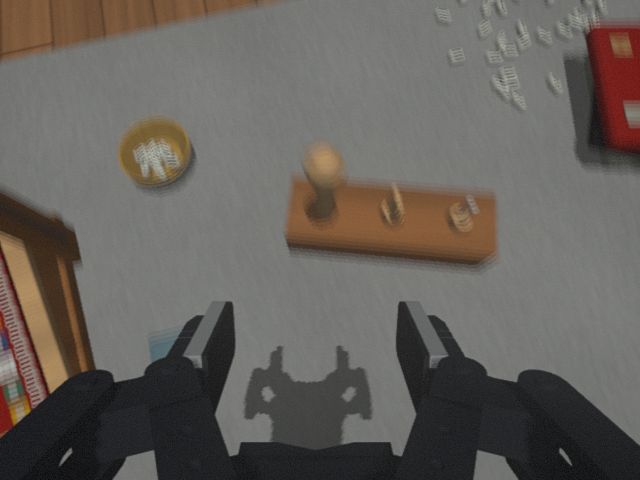

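View pics/side3.png

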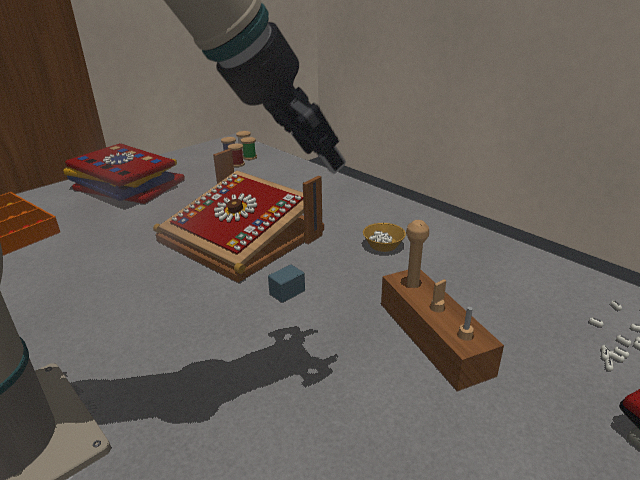

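Joint 6 (0.238) and joint 5 are at their limits: the forward lean is hard here, close in. I'll fit the arm's kinematics from the logged poses, then pick a reachable lean.

```bash
cat > fk.py <<'E'
from h import *
import itertools
D=[([-1.28078964,0.62934093,0.03844232,1.51837773,-0.02696968,0.99624952,-0.01994694],[0.22619311,0.6087201,0.23038933],[.176932,.984223,-.000918,-.00014]),
([-0.945,0.257,0.584,1.906,-0.164,1.026,-0.781],[.4117,.1868,.3314],[.857,.515,0,0]),
([-0.799,0.311,0.975,1.936,-0.295,1.046,-1.571],[.441,-.0012,.3317],[.988,-.152,.001,.001]),
([-0.804,0.083,1.247,2.404,-1.076,0.238,-0.405],[.4444,-.1534,.318],[.947,-.12,.297,.018])]
def fk(q,L,s,off=0):
    d1,L1,L2,L3,a1,a2,a3=L
    p=np.array([0,0,d1]);r=R.from_euler('z',s[0]*q[0])*R.from_euler('y',q[1]); p=p+r.apply([a1,0,0])
    r=r*R.from_euler('z',s[1]*q[2]); p=p+r.apply([a2,0,L1]); r=r*R.from_euler('y',q[3]); p=p+r.apply([-a2,0,0])
    r=r*R.from_euler('z',s[2]*q[4]); p=p+r.apply([0,0,L2]); r=r*R.from_euler('y',q[5]); p=p+r.apply([a3,0,0])
    r=r*R.from_euler('z',s[3]*q[6]+off); p=p+r.apply([0,0,L3]); return p,r
if __name__=="__main__":
    best=[]
    for s in itertools.product((-1,1),repeat=4):
        def res(x):
            o=[]
            for q,p,u in D:
                P,r=fk(q,x[:7],s,x[7]); o+=list((P-p)*3)+list((r.inv()*R.from_quat(u)).as_rotvec())
            return o
        for o0 in(0,1.57,-1.57,3.1):
            b=least_squares(res,[.3,.4,.4,.3,0,0,0,o0]); best.append((b.cost,s,b.x))
    best.sort(key=lambda t:t[0]); 
    for b in best[:3]: print(b[0],b[1],np.round(b[2],4))
E
python3 fk.py
```

```text
0.004609006427597652 (-1, -1, -1, -1) [ 0.3695  0.5442  0.403   0.3602 -0.0173 -0.002  -0.0075  1.5707]
0.004609006427597658 (-1, -1, -1, -1) [ 0.3695  0.5442  0.403   0.3602 -0.0173 -0.002  -0.0075  1.5707]
0.004609006427597664 (-1, -1, -1, -1) [ 0.3695  0.5442  0.403   0.3602 -0.0173 -0.002  -0.0075  1.5707]
```

```bash
cat > fk2.py <<'E'
from fk import *
from cell import robot
st=robot.state(); print(np.round(st["q"],4),st["position"],st["orientation"])
D[3]=(st["q"],st["position"],st["orientation"])
s=(-1,-1,-1,-1)
L0=[.37,.42,.4,.3,0,0,0]
def res(x):
    o=[]
    for q,p,u in D:
        P,r=fk(q,x[:7],s,np.pi/2); o+=list((P-p)*3)+list((r.inv()*R.from_quat(u)).as_rotvec())
    return o
b=least_squares(res,L0); print(np.round(b.x,4)); print(np.round(np.array(b.fun).reshape(-1,6),3))
E
python3 fk2.py
```

```text
[-0.8025  0.0576  1.2652  2.4267 -1.0685  0.2374 -0.4096] [ 0.42912359 -0.15672295  0.31301917] [ 0.94668372 -0.13287169  0.29333772  0.00938251]
[ 0.3762  0.5429  0.4041  0.3635 -0.0161 -0.0044 -0.0096]
[[-0.077  0.023  0.028 -0.     0.    -0.   ]
 [-0.017  0.033 -0.005  0.     0.001 -0.002]
 [ 0.001  0.003 -0.007 -0.     0.002  0.001]
 [ 0.003 -0.013 -0.016 -0.     0.    -0.   ]]
```

```bash
cat > fk3.py <<'E'
from fk import *
import json,os
E_=R.from_euler
def rots(q):
    o=[];r=E_('z',-q[0]);o.append(r);r=r*E_('y',q[1]);o.append(r);r=r*E_('z',-q[2]);o.append(r);r=r*E_('y',q[3]);o.append(r);r=r*E_('z',-q[4]);o.append(r);r=r*E_('y',q[5]);o.append(r);r=r*E_('z',-q[6]+np.pi/2);o.append(r);return o
# basis: (frame idx, axis)
B=[(0,'c'),(0,0),(0,1),(2,0),(2,1),(2,2),(3,0),(4,0),(4,1),(4,2),(5,0),(6,2)]
def row(q):
    r=rots(q); c=[]
    for i,a in B:
        c.append(np.array([0,0,1.]) if a=='c' else r[i].apply(np.eye(3)[a]))
    return np.array(c).T
DATA=json.load(open("data.json")) if os.path.exists("data.json") else [[list(q),list(p)] for q,p,u in D[:3]]
def fit(lam=.003):
    A=np.vstack([row(q) for q,p in DATA]); b=np.hstack([p for q,p in DATA])
    pri=np.array([.37,0,0,0,0,.45,0,0,0,.4,0,.3])
    x=np.linalg.lstsq(np.vstack([A,lam*np.eye(len(pri))]),np.hstack([b,lam*pri]),rcond=None)[0]
    return x,(A@x-b).reshape(-1,3)
def log(st):
    DATA.append([list(st["q"]),list(st["position"])]); json.dump(DATA,open("data.json","w"))
def FK(q,x): return row(q)@x, rots(q)[-1]
LO=np.array([-3.06,-.37,-1.25,.18,-1.1,.23,-2.94]);HI=np.array([3.06,2.12,1.32,2.47,4.24,1.98,2.94])
def ik(p,Rt,x,q0,m=.06,n=12):
    best=None;rng=np.random.default_rng(0)
    for k in range(n):
        qs=np.clip(np.array(q0)+(0 if k==0 else rng.normal(0,.5,7)),LO+m+.01,HI-m-.01)
        f=lambda q:np.hstack([(FK(q,x)[0]-p)*5,(FK(q,x)[1].inv()*Rt).as_rotvec(),.01*(q-q0)])
        b=least_squares(f,qs,bounds=(LO+m,HI-m)); e=np.linalg.norm(b.fun[:6])
        if best is None or b.cost<best[0]: best=(b.cost,e,b.x)
    return best
E
python3 - <<'E'
from fk3 import *
from cell import robot
log(robot.state())
for lam in(.001,.01,.03):
    x,r=fit(lam); print(np.round(x,3)); print(np.round(r*1000,1).tolist())
E
```

```text
[ 0.363  0.004 -0.017 -0.001 -0.011  0.565  0.03  -0.016  0.001  0.388
  0.004  0.367]
[[-0.0, 0.0, 0.0], [0.0, -0.0, -0.0], [-0.0, 0.0, 0.0], [-0.0, 0.0, 0.0]]
[ 0.334  0.    -0.011  0.    -0.018  0.558 -0.002  0.001  0.001  0.383
  0.     0.347]
[[-0.1, -0.0, 0.0], [0.1, -0.1, -0.1], [-0.1, 0.1, 0.1], [-0.0, 0.0, 0.0]]
[ 0.334  0.001 -0.009 -0.    -0.022  0.553 -0.006  0.004  0.003  0.384
  0.     0.343]
[[-0.2, -0.2, 0.1], [0.5, 0.2, -0.4], [-0.3, -0.1, 0.3], [-0.0, 0.1, -0.0]]
```

```bash
cat > scan.py <<'E'
from fk3 import *
from cell import robot
x,_=fit(.01); st=robot.state(); q0=st["q"]
n=np.array([-np.sin(.247)*np.cos(.13),-np.sin(.247)*np.sin(.13),np.cos(.247)])
spot=np.array([.531,.2377,.083]); G=np.array([.5915,-.188,.117])
qm=(LO+HI)/2; q0=np.array([-.3,.5,.2,1.6,0,1,-.5])
fl=R.from_euler('z',np.pi)
for a in (.7,):
  for d in range(0,360,45):
    out=[]
    for flip in (0,1):
      for base,nn in((G,(0,0,1)),(G+[0,0,.14],(0,0,1)),(spot+n*(.107+.06),n),(spot+n*.1,n)):
        T=tool(np.radians(d),a,nn); 
        z=T.as_matrix()[:,2]
        if flip:T=T*fl
        b=ik(base+.019*z,T,x,q0,n=5); out.append(round(float(b[1]),3))
    print(a,d,out)
E
time python3 scan.py
```

```text
0.7 0 [0.32, 0.146, 0.36, 0.418, 0.001, 0.001, 0.09, 0.098]
0.7 45 [0.0, 0.0, 0.399, 0.479, 0.001, 0.0, 0.14, 0.152]
0.7 90 [0.0, 0.0, 0.002, 0.06, 0.0, 0.0, 0.001, 0.06]
0.7 135 [0.0, 0.0, 0.0, 0.0, 0.0, 0.0, 0.0, 0.0]
0.7 180 [0.0, 0.0, 0.0, 0.0, 0.0, 0.0, 0.0, 0.0]
0.7 225 [0.0, 0.0, 0.0, 0.0, 0.0, 0.0, 0.0, 0.0]
0.7 270 [0.0, 0.0, 0.0, 0.0, 0.0, 0.0, 0.0, 0.0]
0.7 315 [0.255, 0.091, 0.036, 0.001, 0.001, 0.001, 0.0, 0.001]
real	0m37.467s
user	0m37.194s
sys	0m0.157s
```

```bash
cat > scan2.py <<'E'
from fk3 import *
x,_=fit(.01)
n=np.array([-np.sin(.247)*np.cos(.13),-np.sin(.247)*np.sin(.13),np.cos(.247)])
spot=np.array([.531,.2377,.083]); G=np.array([.5915,-.188,.117])
fl=R.from_euler('z',np.pi)
for d in (165,180,200,225):
  q=np.array([-0.80,.31,.975,1.936,-.295,1.046,-1.571])
  for lab,base,nn in(("pre",G+[.08,0,.09],(0,0,1)),("grasp",G,(0,0,1)),("lift",G+[0,0,.14],(0,0,1)),("mid",np.array([.56,0,.26]),(0,0,1)),("hover",spot+n*.167,n),("press",spot+n*.1,n)):
    T=tool(np.radians(d),.7,nn)*fl; z=T.as_matrix()[:,2]
    b=ik(base+.019*z,T,x,q,n=4); q=b[2]; print(d,lab,round(b[1],3),np.round(q,2))
E
python3 scan2.py
```

```text
165 pre 0.1 [ 0.21  1.14  0.11  0.7  -0.09  1.92 -1.55]
165 grasp 0.0 [ 0.22  1.14  0.1   0.99 -0.07  1.71 -1.52]
165 lift 0.007 [ 0.22  1.    0.12  0.92 -0.06  1.92 -1.51]
165 mid 0.0 [-0.    0.88  0.08  1.19 -0.19  1.77 -1.73]
165 hover 0.0 [-0.31  0.67  0.    1.56 -0.34  1.29 -1.95]
165 press 0.0 [-0.3   0.77 -0.    1.57 -0.34  1.19 -1.92]
180 pre 0.077 [ 0.09  1.16  0.31  0.7  -0.09  1.92 -1.26]
180 grasp 0.0 [ 0.08  1.14  0.3   1.03 -0.08  1.67 -1.25]
180 lift 0.0 [ 0.08  1.01  0.32  0.95 -0.05  1.88 -1.22]
180 mid 0.0 [-0.17  0.9   0.29  1.17 -0.17  1.79 -1.45]
180 hover 0.0 [-0.52  0.71  0.24  1.49 -0.32  1.4  -1.73]
180 press 0.0 [-0.5   0.81  0.23  1.49 -0.34  1.31 -1.7 ]
200 pre 0.001 [-0.08  1.22  0.7   0.71 -0.2   1.89 -0.83]
200 grasp 0.0 [-0.17  1.18  0.69  1.15 -0.21  1.53 -0.81]
200 lift 0.0 [-0.17  1.03  0.73  1.07 -0.14  1.73 -0.77]
200 mid 0.0 [-0.44  0.97  0.72  1.22 -0.23  1.75 -0.97]
200 hover 0.0 [-0.86  0.84  0.74  1.45 -0.4   1.51 -1.3 ]
200 press 0.0 [-0.83  0.93  0.71  1.45 -0.45  1.43 -1.28]
225 pre 0.0 [-0.23  1.11  0.67  1.01 -0.01  1.54 -0.55]
225 grasp 0.0 [-0.3   1.1   0.66  1.36 -0.02  1.23 -0.6 ]
225 lift 0.0 [-0.31  0.94  0.71  1.29  0.04  1.43 -0.53]
225 mid 0.0 [-0.58  0.91  0.69  1.35 -0.04  1.54 -0.74]
225 hover 0.0 [-0.99  0.83  0.71  1.47 -0.18  1.41 -1.11]
225 press 0.0 [-0.96  0.92  0.68  1.48 -0.21  1.32 -1.11]
```

```bash
cat >> h.py <<'E'
FL=R.from_euler('z',np.pi)
G=np.array([.5915,-.188,.117])
E
python3 - <<'E'
from h import *
from cell import robot
st=robot.state()
T=tool(np.radians(225),.7)*FL; z=T.as_matrix()[:,2]
rel(st,(.56,-.12,.34),tool(np.radians(225),0)*FL)
rel(st,G-.11*z,T)
E
```

```text
delta [109.7 -70.7  46.5] rot [ 0.257 -0.569 -1.031]  rows>= 9.0
delta [101.4 -66.1 208.3] rot [-0.118 -1.197 -1.115]  rows>= 11.0
```

>>> drive_tool:
  targets:
    - {"delta_pos": [12,-8,5],"rot": [0.03,-0.07,-0.11],"fingers": 0.7}
    - {"delta_pos": [24,-16,10],"rot": [0.06,-0.14,-0.23],"fingers": 0.7}
    - {"delta_pos": [36,-23,15],"rot": [0.09,-0.2,-0.35],"fingers": 0.7}
    - {"delta_pos": [48,-31,20],"rot": [0.12,-0.26,-0.47],"fingers": 0.7}
    - {"delta_pos": [60,-39,25],"rot": [0.15,-0.32,-0.58],"fingers": 0.7}
    - {"delta_pos": [72,-47,31],"rot": [0.17,-0.38,-0.69],"fingers": 0.7}
    - {"delta_pos": [84,-55,36],"rot": [0.2,-0.44,-0.8],"fingers": 0.7}
    - {"delta_pos": [96,-63,41],"rot": [0.23,-0.51,-0.92],"fingers": 0.7}
    - {"delta_pos": [110,-71,46],"rot": [0.257,-0.569,-1.03],"fingers": 0.7}
    - {"delta_pos": [110,-71,46],"rot": [0.257,-0.569,-1.03],"fingers": 0.7}

```text
time: 4.6
position: [0.5638, -0.1161, 0.3398]
orientation: [0.922, 0.387, -0.0, -0.0]
wrist_force: [0.7, 0.6, 0.3]
grip_width: 0.696
```

```bash
python3 - <<'E'
from h import *
from fk3 import log
from cell import robot
st=robot.state();log(st); print(st["time"],np.round(st["q"],3),np.round(st["position"],3),np.round(st["wrist_force"],2),st["grip_width"])
T=tool(np.radians(225),.7)*FL; z=T.as_matrix()[:,2]
rel(st,G-.11*z,T)
c=robot.camera("wrist");save(c,"wrist4")
E
```

```text
4.6 [-0.419  0.57   0.968  1.594 -0.49   1.24  -0.138] [ 0.564 -0.116  0.34 ] [0.73 0.62 0.28] 0.6964172195272349
delta [ 39.1  70.9 138.6] rot [ 0.003 -0.7    0.009]  rows>= 5.0
```

View pics/wrist4.png

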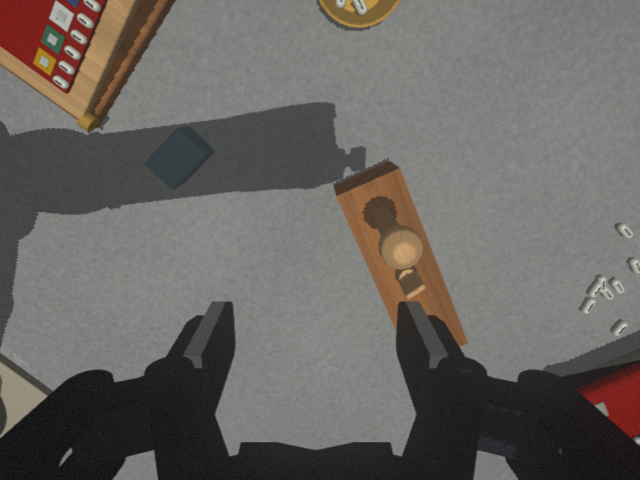

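The block's long axis and knob (402,247) are seen clearly. Next: pre-grasp, leaning back.

>>> drive_tool:
  targets:
    - {"delta_pos": [15,20,0],"rot": [0,-0.12,0],"fingers": 0.7}
    - {"delta_pos": [30,40,15],"rot": [0,-0.25,0],"fingers": 0.7}
    - {"delta_pos": [39,60,40],"rot": [0,-0.38,0],"fingers": 0.7}
    - {"delta_pos": [39,71,70],"rot": [0,-0.5,0],"fingers": 0.7}
    - {"delta_pos": [39,71,105],"rot": [0,-0.62,0],"fingers": 0.7}
    - {"delta_pos": [39,71,139],"rot": [0,-0.7,0.01],"fingers": 0.7}
    - {"delta_pos": [39,71,139],"rot": [0,-0.7,0.01],"fingers": 0.7}
    - {"delta_pos": [39,71,139],"rot": [0,-0.7,0.01],"fingers": 0.7}

```text
time: 5.45
position: [0.6383, -0.1403, 0.2014]
orientation: [0.869, 0.356, -0.318, 0.132]
wrist_force: [-0.5, -1.2, 1.0]
grip_width: 0.702
```

```bash
python3 - <<'E'
from h import *
from fk3 import log
from cell import robot
st=robot.state();log(st); print(st["time"],np.round(st["q"],3),np.round(st["position"],3),np.round(st["wrist_force"],2),st["grip_width"])
T=tool(np.radians(225),.7)*FL; z=T.as_matrix()[:,2]
rel(st,G+.019*z,T)
c=robot.camera("wrist");save(c,"wrist5")
c4=load("wrist4"); t=load("top1");s=load("side1")
print("knob in wrist4: pred",proj(c4,[[.5915,-.188,.16]]))
print(proj(c,[[.5915,-.188,.06],[.5915,-.188,.117],[.5915,-.188,.158]]))
E
```

```text
5.45 [-0.421  1.163  1.002  1.111 -0.269  1.556 -0.411] [ 0.638 -0.14   0.201] [-0.52 -1.17  1.  ] 0.7020985577807649
delta [  3.5   0.9 126.5] rot [-0.002  0.002 -0.006]  rows>= 3.0
knob in wrist4: pred [[402.59325978 244.90738856]]
[[317.44513828 159.44069765]
 [317.91642307 227.59346096]
 [318.33018693 287.42809014]]
```

View pics/wrist5.png

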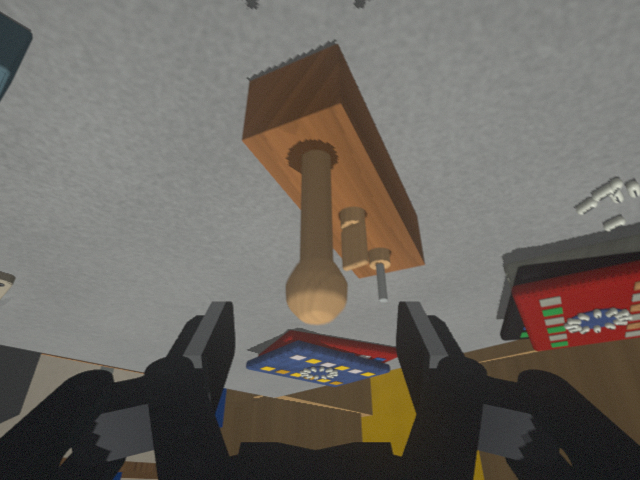

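The stick is centred between the fingers (axis at u≈317, knob (317,290)), matching the prediction. Advancing to the shank.

>>> drive_tool:
  targets:
    - {"delta_pos": [1,0,30],"rot": [0,0,-0.006],"fingers": 0.7}
    - {"delta_pos": [2,1,60],"rot": [0,0,-0.006],"fingers": 0.7}
    - {"delta_pos": [3,1,90],"rot": [0,0,-0.006],"fingers": 0.7}
    - {"delta_pos": [3.5,1,115],"rot": [0,0,-0.006],"fingers": 0.7}
    - {"delta_pos": [3.5,1,126],"rot": [0,0,-0.006],"fingers": 0.7}
    - {"delta_pos": [3.5,1,126],"rot": [0,0,-0.006],"fingers": 0.7}
    - {"delta_pos": [3.5,1,126],"rot": [0,0,-0.006],"fingers": 0.7}

```text
time: 6.2
position: [0.5858, -0.1977, 0.1085]
orientation: [0.869, 0.358, -0.314, 0.132]
wrist_force: [1.2, 0.5, 0.3]
grip_width: 0.695
```

```bash
python3 - <<'E'
from h import *
from fk3 import log
from cell import robot
st=robot.state();log(st); print(st["time"],np.round(st["q"],3),np.round(st["position"],3),np.round(st["wrist_force"],2),st["grip_width"])
T=tool(np.radians(225),.7)*FL; z=T.as_matrix()[:,2]
rel(st,G+.019*z,T)
c=robot.camera("wrist");save(c,"wrist6");save(robot.camera("side"),"side6"); crop("side6",340,130,540,330,3,"cside6")
E
```

```text
6.2 [-0.406  1.21   0.97   1.358 -0.302  1.266 -0.363] [ 0.586 -0.198  0.108] [1.17 0.5  0.29] 0.6952690112798902
delta [ 2.8 -2.9  5.5] rot [ 0.003 -0.005 -0.005]  rows>= 1.0
```

View pics/wrist6.png

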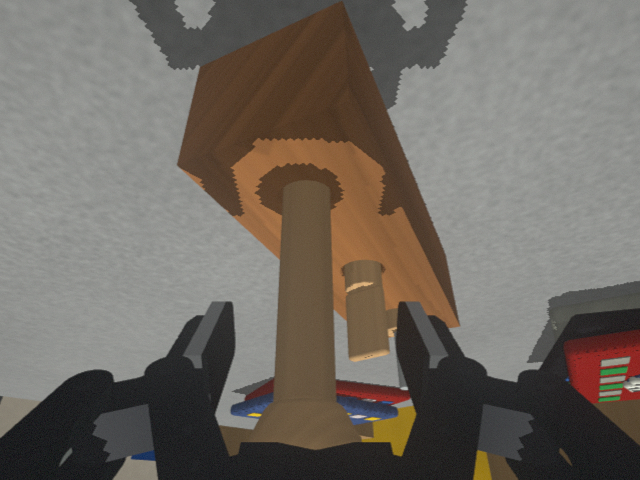

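View pics/cside6.png

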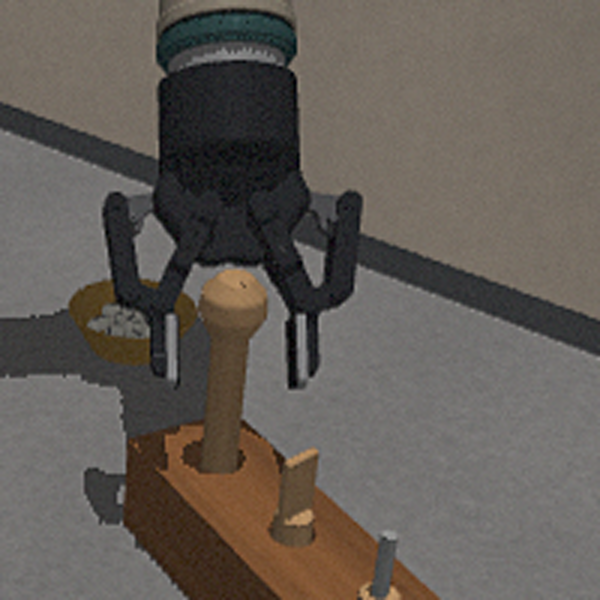

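Shank is ~9 px left of the finger middle, agreeing with the −2.9 mm y error. Correcting, then closing.

>>> drive_tool:
  targets:
    - {"delta_pos": [2.8,-3,5.5],"rot": [0,-0.005,-0.005],"fingers": 0.7}
    - {"delta_pos": [2.8,-3,5.5],"rot": [0,-0.005,-0.005],"fingers": 0.7}
    - {"delta_pos": [2.8,-3,5.5],"rot": [0,-0.005,-0.005],"fingers": 0.7}

```text
time: 6.6
position: [0.583, -0.1957, 0.1013]
orientation: [0.867, 0.361, -0.317, 0.133]
wrist_force: [-1.3, 0.1, 0.2]
grip_width: 0.698
```

```bash
python3 - <<'E'
from h import *
from cell import robot
st=robot.state(); print(st["time"],np.round(st["position"],4),np.round(st["wrist_force"],2),st["grip_width"])
T=tool(np.radians(225),.7)*FL; z=T.as_matrix()[:,2]
rel(st,G+.019*z,T)
c=robot.camera("wrist");save(c,"wrist7");crop("wrist7",180,230,460,480,2.4,"cw7")
E
```

```text
6.6 [ 0.583  -0.1957  0.1013] [-1.26  0.12  0.22] 0.698034543832417
delta [-1.3  0.5 -0.4] rot [0.003 0.001 0.002]  rows>= 1.0
```

View pics/cw7.png

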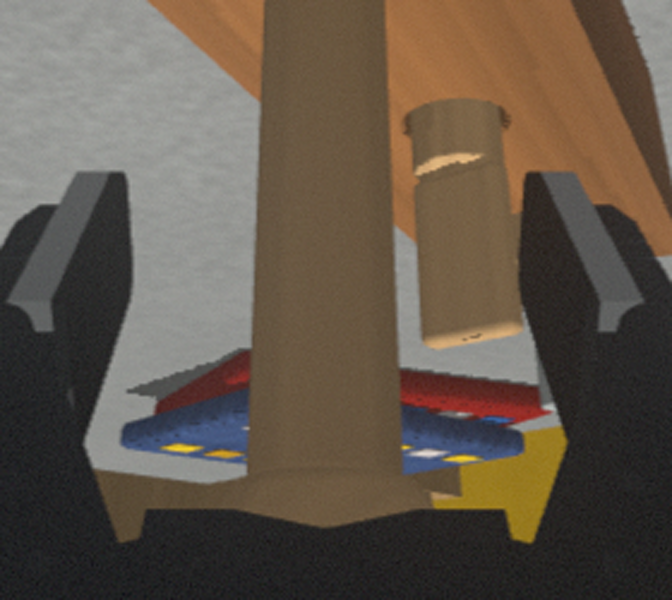

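Centred. Closing the fingers.

>>> drive_tool:
  targets:
    - {"delta_pos": [0,0,0],"rot": [0,0,0],"fingers": 0.4}
    - {"delta_pos": [0,0,0],"rot": [0,0,0],"fingers": 0.3}
    - {"delta_pos": [0,0,0],"rot": [0,0,0],"fingers": 0.1}
    - {"delta_pos": [0,0,0],"rot": [0,0,0],"fingers": 0.1}
    - {"delta_pos": [0,0,0],"rot": [0,0,0],"fingers": 0.1}
    - {"delta_pos": [0,0,0],"rot": [0,0,0],"fingers": 0.1}
  squeeze: 60

```text
time: 7.25
position: [0.5829, -0.1961, 0.1015]
orientation: [0.867, 0.36, -0.317, 0.133]
wrist_force: [-0.6, 0.5, 0.8]
grip_width: 0.218
```

```bash
python3 - <<'E'
from h import *
from cell import robot
st=robot.state(); print(st["time"],np.round(st["position"],4),np.round(st["wrist_force"],2),st["grip_width"])
T=R.from_quat(st["orientation"])
rel(st,st["position"]+[0,0,.05],T)
rel(st,st["position"]+[0,0,.13],T)
c=robot.camera("wrist");save(c,"wrist8");crop("wrist8",180,230,460,480,2.4,"cw8")
save(robot.camera("side"),"side8"); crop("side8",340,130,540,330,3,"cside8")
E
```

```text
7.25 [ 0.5829 -0.1961  0.1015] [-0.62  0.52  0.8 ] 0.21771351385239396
delta [-32.3   0.1 -38.2] rot [0. 0. 0.]  rows>= 1.0
delta [-83.9   0.2 -99.3] rot [0. 0. 0.]  rows>= 3.0
```

View pics/cw8.png

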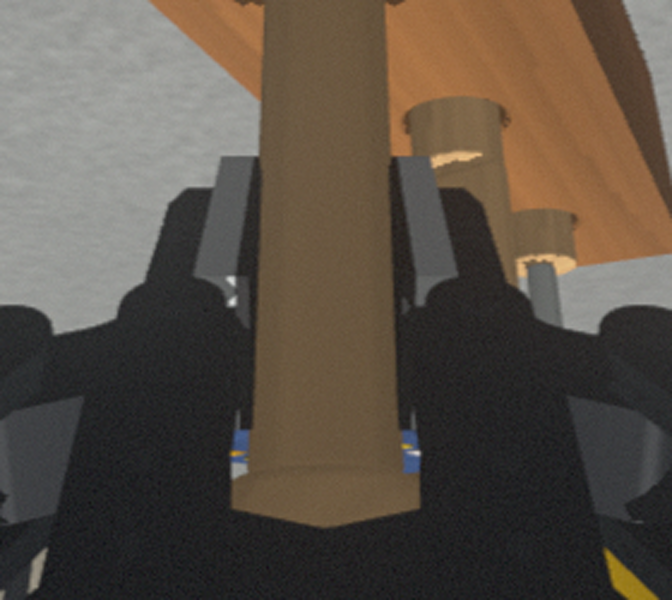

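View pics/cside8.png

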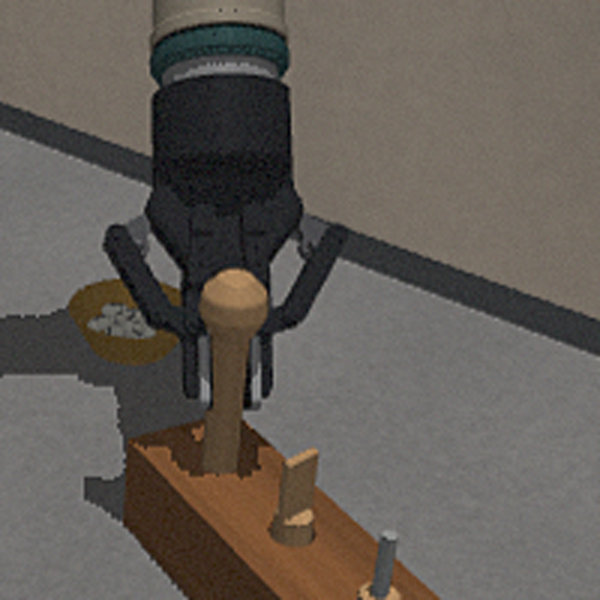

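Gripped (opening 0.218 ≈ 20 mm shank). Drawing straight up.

>>> drive_tool:
  targets:
    - {"delta_pos": [-6.5,0,-7.6],"rot": [0,0,0],"fingers": 0.1}
    - {"delta_pos": [-13,0,-15.3],"rot": [0,0,0],"fingers": 0.1}
    - {"delta_pos": [-19.4,0,-22.9],"rot": [0,0,0],"fingers": 0.1}
    - {"delta_pos": [-25.8,0,-30.6],"rot": [0,0,0],"fingers": 0.1}
    - {"delta_pos": [-32.3,0,-38.2],"rot": [0,0,0],"fingers": 0.1}
    - {"delta_pos": [-42,0,-49.7],"rot": [0,0,0],"fingers": 0.1}
    - {"delta_pos": [-51.7,0,-61.1],"rot": [0,0,0],"fingers": 0.1}
    - {"delta_pos": [-61.3,0,-72.6],"rot": [0,0,0],"fingers": 0.1}
    - {"delta_pos": [-71,0,-84],"rot": [0,0,0],"fingers": 0.1}
    - {"delta_pos": [-84,0,-99.3],"rot": [0,0,0],"fingers": 0.1}
    - {"delta_pos": [-84,0,-99.3],"rot": [0,0,0],"fingers": 0.1}
    - {"delta_pos": [-84,0,-99.3],"rot": [0,0,0],"fingers": 0.1}

```text
time: 8.55
position: [0.5829, -0.1959, 0.2319]
orientation: [0.867, 0.36, -0.317, 0.133]
wrist_force: [0.1, 0.7, -1.7]
grip_width: 0.217
```

```bash
python3 - <<'E'
from h import *
from fk3 import log
from cell import robot
st=robot.state(); log(st);print(st["time"],np.round(st["q"],3),np.round(st["position"],4),np.round(st["wrist_force"],2),st["grip_width"])
save(robot.camera("wrist"),"wrist9")
save(robot.camera("side"),"side9"); crop("side9",340,50,540,330,2.1,"cside9")
E
```

```text
8.55 [-0.424  1.071  1.038  1.307 -0.216  1.424 -0.312] [ 0.5829 -0.1959  0.2319] [ 0.13  0.69 -1.69] 0.2167370706225728
```

View pics/wrist9.png

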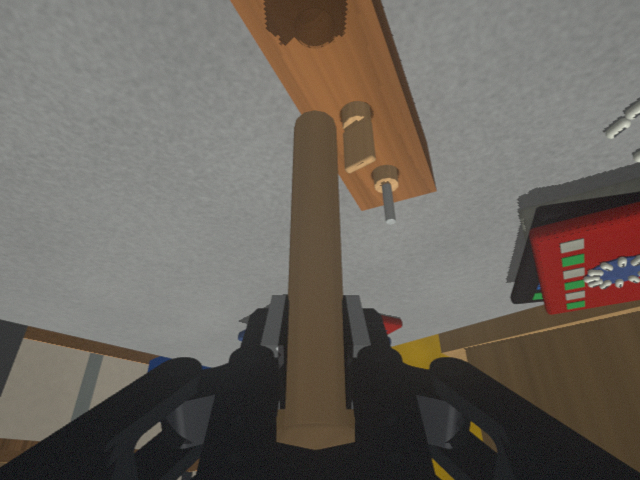

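View pics/cside9.png

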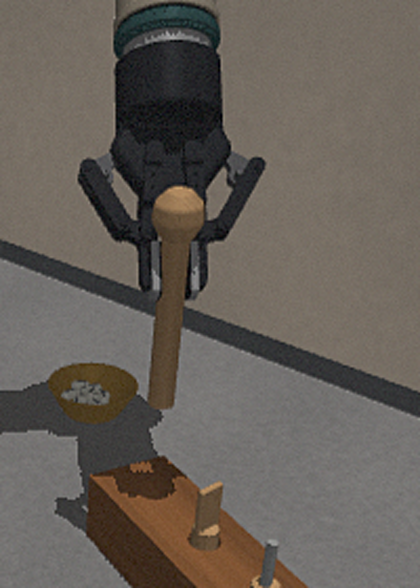

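```bash
cat >> h.py <<'E'
def drawcyl(n,foot,ax,out,box=None,sc=1,r=.010,L=.132,hs=(0,.05,.132)):
    c=load(n); im=cv2.imread(f"pics/{n}.png"); im=cv2.resize(im,None,fx=sc,fy=sc,interpolation=cv2.INTER_CUBIC)
    ax=ax/np.linalg.norm(ax); u=np.cross(ax,[1,0,0.1]);u/=np.linalg.norm(u);v=np.cross(ax,u);t=np.linspace(0,2*np.pi,40)
    for h in hs:
        P=foot+ax*h+r*(np.outer(np.cos(t),u)+np.outer(np.sin(t),v)); p=((proj(c,P)+.5)*sc-.5)
        cv2.polylines(im,[np.int32(np.round(p*8))],True,(0,255,0),1,cv2.LINE_AA,3)
    # silhouettes
    o=np.array(c["cam_to_world"])[:3,3]; d=foot-o; s=np.cross(d,ax); s/=np.linalg.norm(s)
    for sg in(1,-1):
        p=((proj(c,[foot+sg*r*s,foot+ax*L+sg*r*s])+.5)*sc-.5); cv2.line(im,*[tuple(int(k*8) for k in q) for q in p],(0,255,255),1,cv2.LINE_AA,3)
    if box: x0,y0,x1,y1=[int(k*sc) for k in box]; im=im[y0:y1,x0:x1]
    cv2.imwrite(f"pics/{out}.png",im)
E
python3 - <<'E'
from h import *
foot=np.array([.5915,-.188,.1404]); ax=np.array([0,0,1.])
drawcyl("wrist9",foot,ax,"d9w",(230,90,400,340),3)
drawcyl("side9",foot,ax,"d9s",(380,120,480,260),4)
E
```

```text
(no output)
```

View pics/d9w.png

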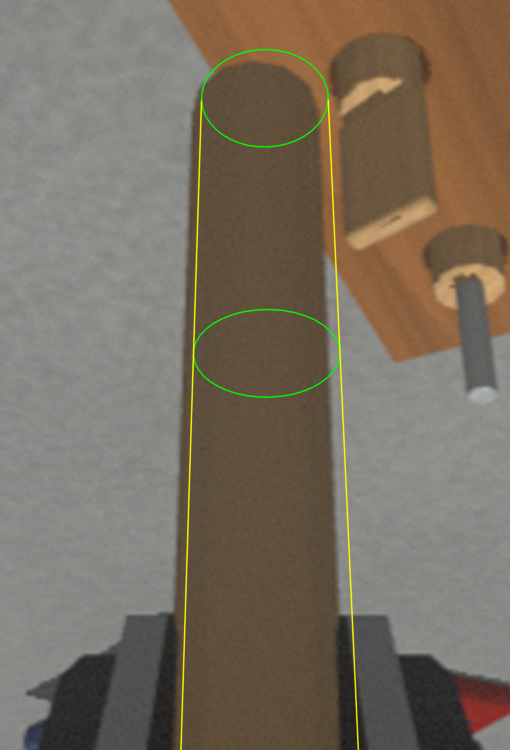

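View pics/d9s.png

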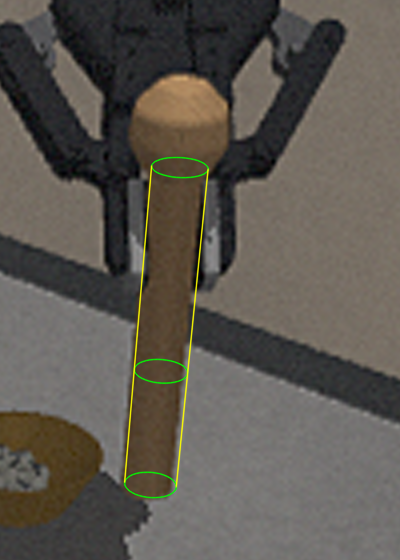

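Stick fully out, foot about 80 mm above the block; in the wrist view its midline is u≈315.5, matching the finger midplane. I'll compute the transit and hover over the spot.

```bash
cat >> h.py <<'E'
YAW,TILT=.130,.247
N=np.array([-np.sin(TILT)*np.cos(YAW),-np.sin(TILT)*np.sin(YAW),np.cos(TILT)])
SPOT=np.array([.5312,.2377,.0831])
TB=tool(np.radians(225),.7)*FL
AX_T=TB.inv().apply([0,0,1.])     # stick axis (to knob) in tool frame
E
python3 - <<'E'
from h import *
from fk3 import fit,ik
from cell import robot
st=robot.state(); R0=R.from_quat(st["orientation"]); print("axis_tool",AX_T, "actual vertical in tool",R0.inv().apply([0,0,1]))
ft=R0.inv().apply(np.array([.5915,-.188,.1404])-st["position"]); print("foot tool",ft)
v=np.cross([0,0,1],N); Rm=R.from_rotvec(v/np.linalg.norm(v)*TILT)
T=Rm*R0
ftt=np.array([ft[0],0,ft[2]])
tcp=lambda h:SPOT+N*h-T.apply(ftt)
print("hover tcp",tcp(.06)); rel(st,(.56,0,.29),R0); rel(st,tcp(.06),T)
x,r=fit(.01); print(np.abs(r).max()); q=st["q"]
for p,TT in(((.56,0,.29),R0),(tcp(.06),T),(tcp(-.006),T)):
    b=ik(np.array(p),TT,x,q,n=3); q=b[2]; print(round(b[1],4),np.round(q,2))
E
```

```text
axis_tool [-6.44217687e-01 -2.77555756e-17 -7.64842187e-01] actual vertical in tool [-6.45577962e-01 -7.44524241e-05 -7.63694369e-01]
foot tool [0.06724464 0.00113335 0.06138059]
hover tcp [0.48677969 0.22465144 0.22655909]
delta [  55.5 -153.8 -124.6] rot [0. 0. 0.]  rows>= 5.0
delta [ 178.7 -364.1 -145.6] rot [-0.115  0.195  0.098]  rows>= 9.0
0.0001045582233278608
0.0 [-0.7   1.01  1.07  1.27 -0.24  1.66 -0.49]
0.0001 [-1.13  1.    1.12  1.47 -0.45  1.5  -0.83]
0.0 [-1.1   1.09  1.07  1.47 -0.51  1.43 -0.83]
```

>>> drive_tool:
  targets:
    - {"delta_pos": [-20,0,-23],"rot": [0,0,0],"fingers": 0.1}
    - {"delta_pos": [-30,-15,-45],"rot": [0,0,0],"fingers": 0.1}
    - {"delta_pos": [-15,-50,-70],"rot": [0,0,0],"fingers": 0.1}
    - {"delta_pos": [10,-85,-92],"rot": [0,0,0],"fingers": 0.1}
    - {"delta_pos": [35,-120,-110],"rot": [0,0,0],"fingers": 0.1}
    - {"delta_pos": [55,-154,-125],"rot": [0,0,0],"fingers": 0.1}
    - {"delta_pos": [72,-188,-132],"rot": [-0.02,0.03,0.016],"fingers": 0.1}
    - {"delta_pos": [90,-222,-139],"rot": [-0.04,0.065,0.033],"fingers": 0.1}
    - {"delta_pos": [107,-257,-146],"rot": [-0.06,0.1,0.05],"fingers": 0.1}
    - {"delta_pos": [124,-292,-153],"rot": [-0.08,0.135,0.067],"fingers": 0.1}
    - {"delta_pos": [142,-328,-160],"rot": [-0.1,0.17,0.085],"fingers": 0.1}
    - {"delta_pos": [159,-364,-168],"rot": [-0.115,0.195,0.098],"fingers": 0.1}

```text
time: 9.85
position: [0.4851, 0.2257, 0.2554]
orientation: [0.901, 0.346, -0.204, 0.161]
wrist_force: [0.7, 0.3, -1.4]
grip_width: 0.217
```

>>> drive_tool:
  targets:
    - {"delta_pos": [0,0,0],"rot": [0,0,0],"fingers": 0.1}
    - {"delta_pos": [0,0,0],"rot": [0,0,0],"fingers": 0.1}

```text
time: 10.05
position: [0.4842, 0.227, 0.2543]
orientation: [0.901, 0.348, -0.204, 0.162]
wrist_force: [0.6, -0.6, -0.8]
grip_width: 0.216
```

```bash
python3 - <<'E'
from h import *
from fk3 import log
from cell import robot
st=robot.state(); log(st);print(st["time"],np.round(st["q"],3),np.round(st["position"],4),np.round(st["wrist_force"],2),st["grip_width"])
ftt=np.array([.06724,0,.06138]);R0=R.from_quat(st["orientation"])
print("foot",st["position"]+R0.apply(ftt),"axis",R0.apply(AX_T),N)
json.dump({k:np.array(st[k]).tolist() for k in("position","orientation")},open("st10.json","w"))
for n in("wrist","side","top"): save(robot.camera(n),n+"10")
E
```

```text
10.05 [-1.138  0.973  1.131  1.444 -0.426  1.546 -0.837] [0.4842 0.227  0.2543] [ 0.62 -0.64 -0.76] 0.21562777312353626
foot [0.51385743 0.23803892 0.16898154] axis [-0.23916997 -0.02945127  0.97053096] [-0.24243303 -0.03169504  0.96965027]
```

View pics/wrist10.png

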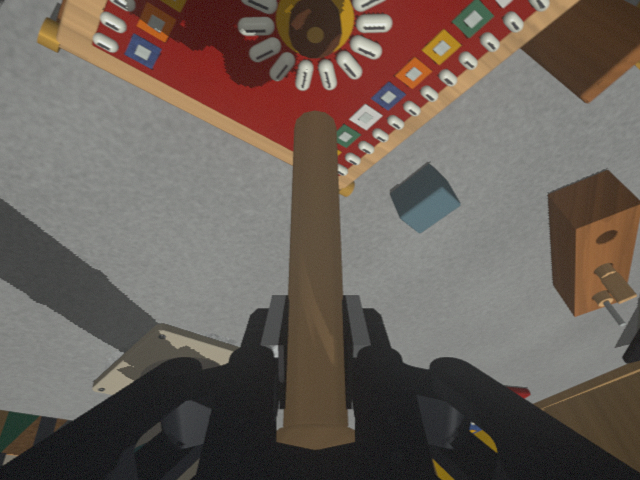

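View pics/side10.png

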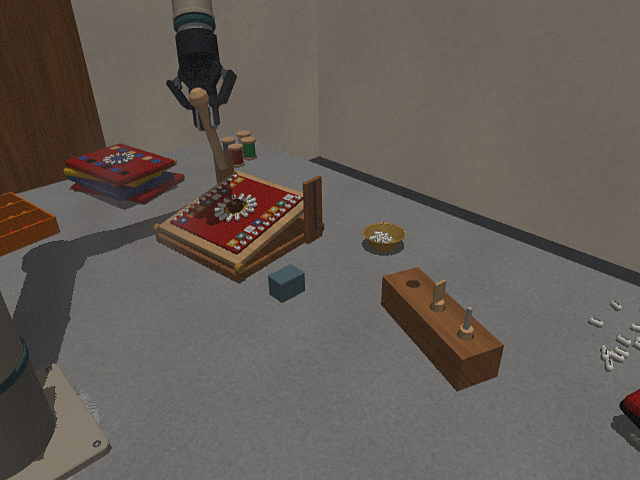

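View pics/top10.png

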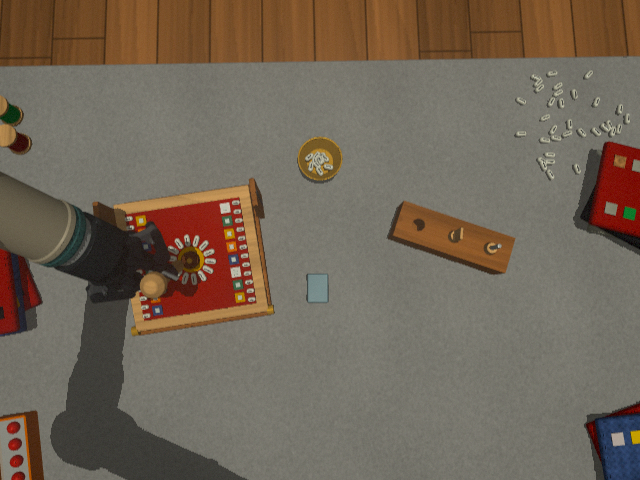

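All three views show the stick held and hovering near the rosette; in the wrist view the spot is near (316,37). Now overlaying the predicted stick to check its pose in the hand.

```bash
cat > ov.py <<'E'
from h import *
import sys
k=sys.argv[1]; st=json.load(open(f"st{k}.json")); R0=R.from_quat(st["orientation"]); foot=np.array(st["position"])+R0.apply([.06724,0,.06138]); ax=R0.apply(AX_T)
def knobc(c): return proj(c,[foot+ax*.149])
for n in("wrist","side","top"):
    c=load(n+k); print(n,"foot",proj(c,[foot]),"knob",knobc(c),"spot",proj(c,[SPOT]))
pk=proj(load("side"+k),[foot])[0]; x,y=int(pk[0]),int(pk[1])
drawcyl("side"+k,foot,ax,f"o{k}s",(x-60,y-110,x+60,y+50),4)
pw=proj(load("wrist"+k),[foot])[0]
drawcyl("wrist"+k,foot,ax,f"o{k}w",(220,0,420,300),2.6)
pt=proj(load("top"+k),[foot])[0];x,y=int(pt[0]),int(pt[1])
drawcyl("top"+k,foot,ax,f"o{k}t",(x-80,y-60,x+60,y+60),5)
E
python3 ov.py 10
```

```text
wrist foot [[316.7531636  124.42240348]] knob [[317.7490623  495.19260844]] spot [[315.48876404  27.67929579]]
side foot [[222.56940528 166.1091099 ]] knob [[197.95012728  96.62689169]] spot [[234.3599373  202.36226205]]
top foot [[176.25772635 266.43823136]] knob [[151.45754809 285.98566801]] spot [[188.79927526 259.88782207]]
```

View pics/o10s.png

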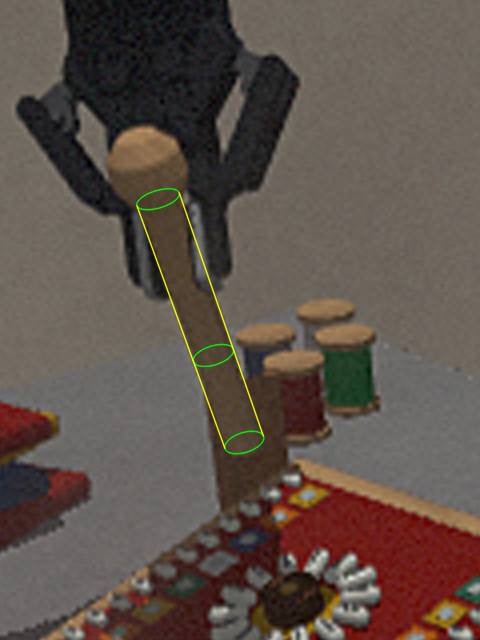

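View pics/o10w.png

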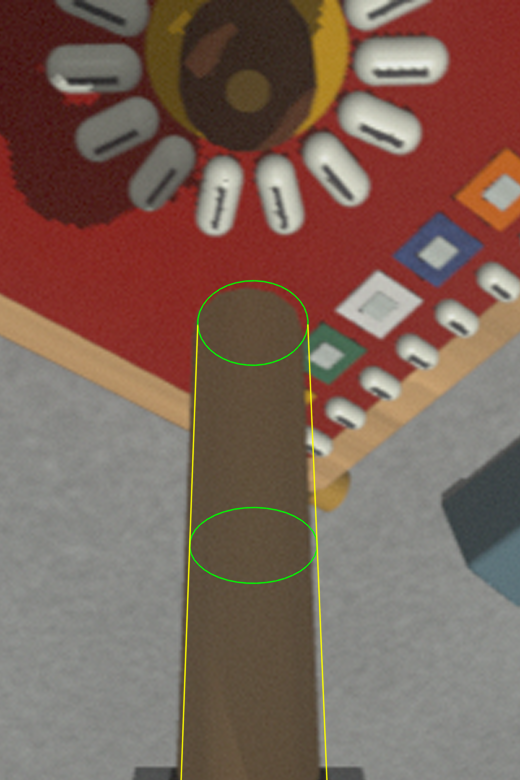

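View pics/o10t.png

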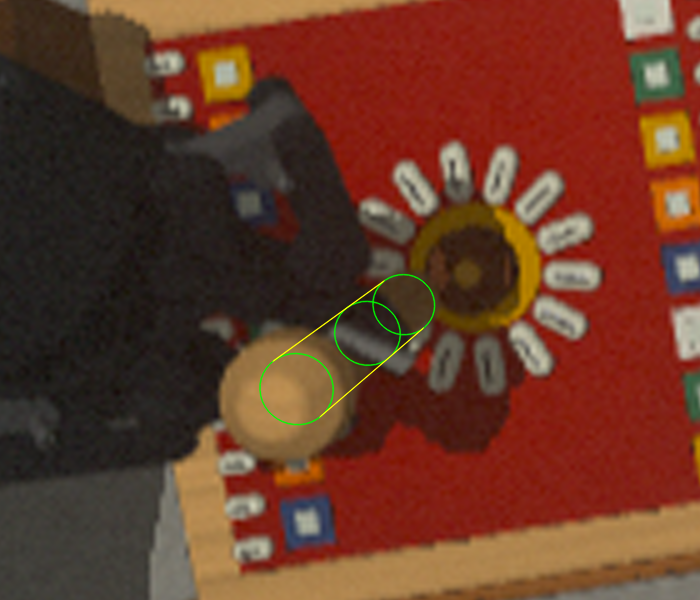

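```bash
cat > go.py <<'E'
from h import *
import sys
from cell import robot
FT=np.array([.06724,0,.06138])
def target(st,h,spot=SPOT,n=N,ft=FT,ax=AX_T):
    R0=R.from_quat(st["orientation"]); a=R0.apply(ax); v=np.cross(a,n); s=np.linalg.norm(v)
    T=(R.from_rotvec(v/s*np.arcsin(s)) if s>1e-9 else R.identity())*R0
    p=spot+n*h-T.apply(ft); rel(st,p,T); return p,T
if __name__=="__main__":
    st=robot.state(); print(st["time"],np.round(st["position"],4),np.round(st["wrist_force"],2),st["grip_width"])
    R0=R.from_quat(st["orientation"]); d=st["position"]+R0.apply(FT)-SPOT; print("foot rel spot mm: along n",d@N*1000,"lateral",(d-N*(d@N))*1000)
    for h in sys.argv[1:]: print(h);target(st,float(h)/1000)
E
python3 go.py 40 15
```

```text
10.2 [0.4855 0.224  0.2555] [ 0.53  0.01 -1.22] 0.21816599489844163
foot rel spot mm: along n 88.33524309897838 lateral [5.59135478 0.03655492 1.39915155]
40
delta [27.9 -4.  39.8] rot [ 0.001  0.004 -0.001]  rows>= 1.0
15
delta [44.1 -4.  58.8] rot [ 0.001  0.004 -0.001]  rows>= 2.0
```

>>> drive_tool:
  targets:
    - {"delta_pos": [8,-2,10],"rot": [0,0.004,0],"fingers": 0.1}
    - {"delta_pos": [16,-4,22],"rot": [0,0.004,0],"fingers": 0.1}
    - {"delta_pos": [26,-4,37],"rot": [0,0.004,0],"fingers": 0.1}
    - {"delta_pos": [36,-4,48],"rot": [0,0.004,0],"fingers": 0.1}
    - {"delta_pos": [44,-4,59],"rot": [0,0.004,0],"fingers": 0.1}
    - {"delta_pos": [44,-4,59],"rot": [0,0.004,0],"fingers": 0.1}
    - {"delta_pos": [44,-4,59],"rot": [0,0.004,0],"fingers": 0.1}
    - {"delta_pos": [44,-4,59],"rot": [0,0.004,0],"fingers": 0.1}

```text
time: 11.0
position: [0.4978, 0.2258, 0.1834]
orientation: [0.902, 0.345, -0.202, 0.161]
wrist_force: [-0.1, 0.5, -0.6]
grip_width: 0.216
```

```bash
python3 - <<'E'
from h import *
from cell import robot
st=robot.state()
json.dump({k:np.array(st[k]).tolist() for k in("position","orientation")},open("st11.json","w"))
print(np.round(st["joint_vel"],4))
for n in("wrist","side","top"): save(robot.camera(n),n+"11"); print(robot.state()["position"])
E
python3 go.py 15; python3 ov.py 11
```

```text
[-0.0017 -0.0085  0.0013  0.0012 -0.0021 -0.0012 -0.0021]
[0.49775829 0.22591824 0.18348377]
[0.49773494 0.22600859 0.18347551]
[0.49767182 0.22604376 0.18341574]
11.15 [0.4977 0.226  0.1834] [-0.28  0.04 -0.82] 0.2132060067289792
foot rel spot mm: along n 15.524788980529818 lateral [0.44851957 0.04403402 0.1135787 ]
15
delta [ 0.2 -0.1  0.5] rot [ 0.001 -0.002 -0.001]  rows>= 1.0
wrist foot [[316.75449711 124.43662724]] knob [[317.74845934 495.16186402]] spot [[315.38421341 102.89749958]]
side foot [[232.54439166 196.37102803]] knob [[209.74756415 133.37999847]] spot [[234.3599373  202.36226205]]
top foot [[187.22271089 261.00611082]] knob [[167.12126801 278.19247424]] spot [[188.79927526 259.88782207]]
```

View pics/o11s.png

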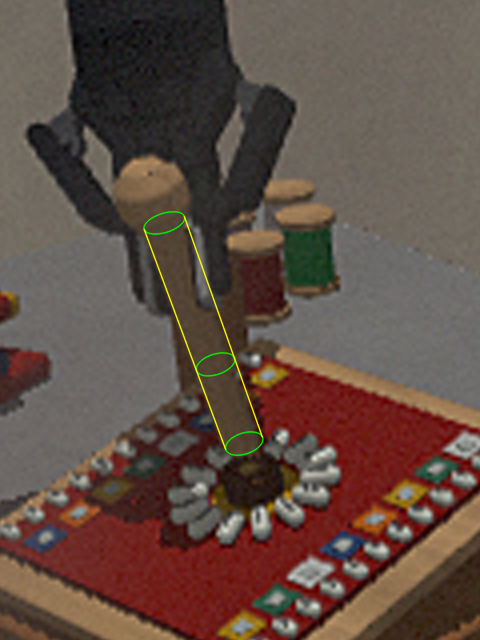

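View pics/o11w.png

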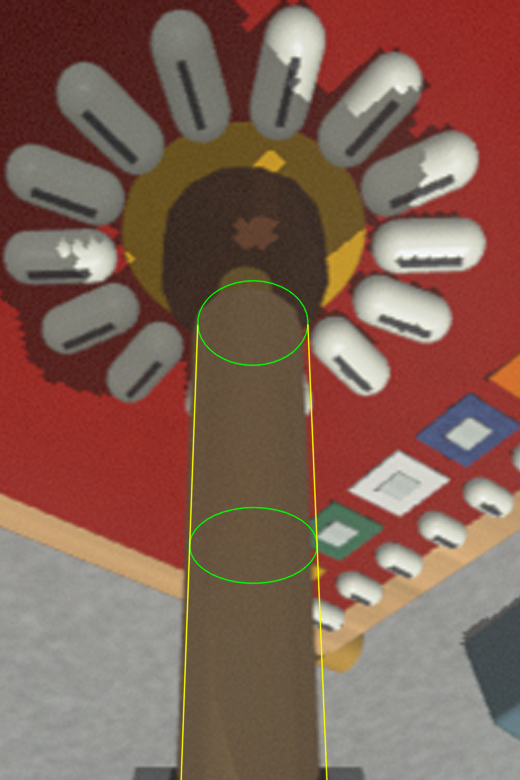

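View pics/o11t.png

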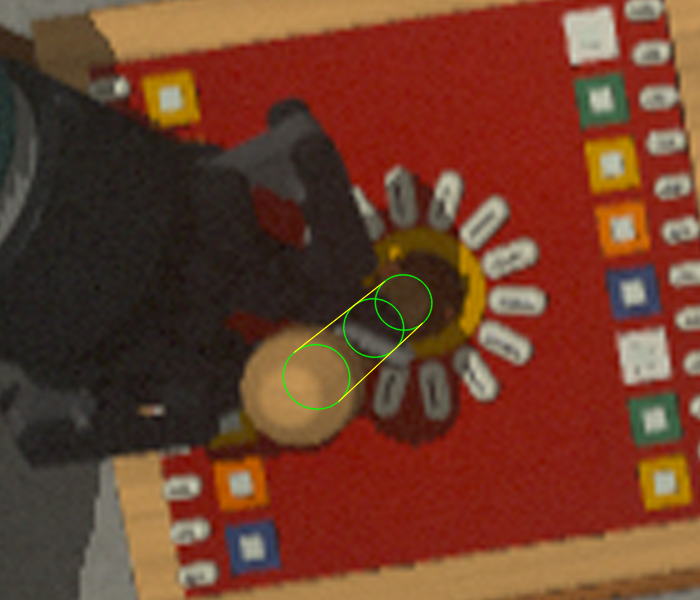

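Overlay agrees within ~1 px in side and top; the wrist view hints at a ~3 mm offset of the spot along tool −x. I'll re-read the spot in enlarged crops of several pictures.

```bash
python3 - <<'E'
from h import *
crop("side1",205,180,270,232,10,"zs"); crop("top1",160,230,220,290,10,"zt"); crop("wrist2",0,110,110,235,5,"zw2"); crop("wrist10",230,0,410,110,4,"zw10")
a=cv2.imread("pics/zs.png");b=cv2.imread("pics/zt.png")
print(a.shape,b.shape)
h=max(a.shape[0],b.shape[0]); im=np.zeros((h,a.shape[1]+b.shape[1],3),np.uint8); im[:a.shape[0],:a.shape[1]]=a; im[:b.shape[0],a.shape[1]:]=b; im=im[:, :]
im=cv2.resize(im,None,fx=.64,fy=.64); cv2.imwrite("pics/z1.png",im)
a=cv2.imread("pics/zs.png");cv2.imwrite("pics/zs.png",a)
E
```

```text
(520, 650, 3) (600, 600, 3)
```

View pics/zs.png

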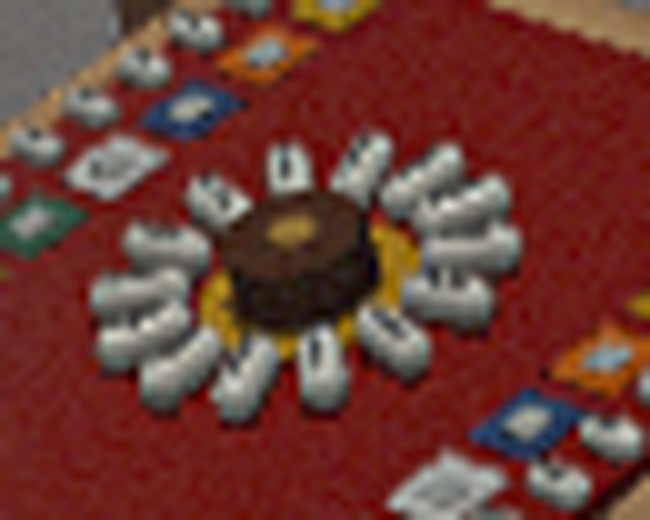

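View pics/zt.png

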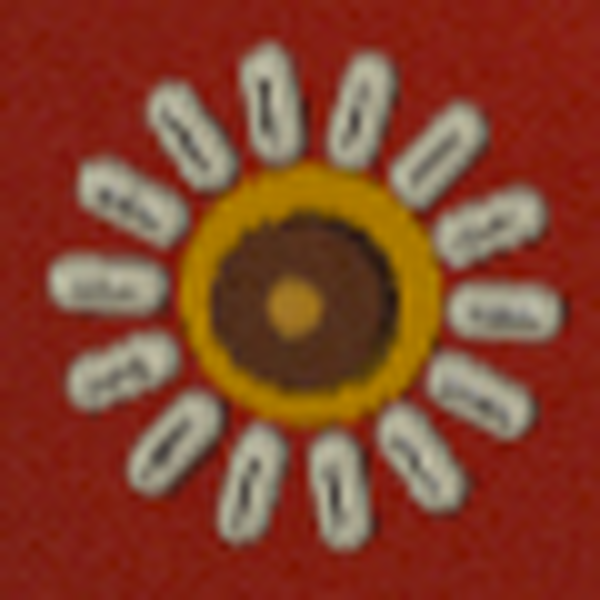

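View pics/zw2.png

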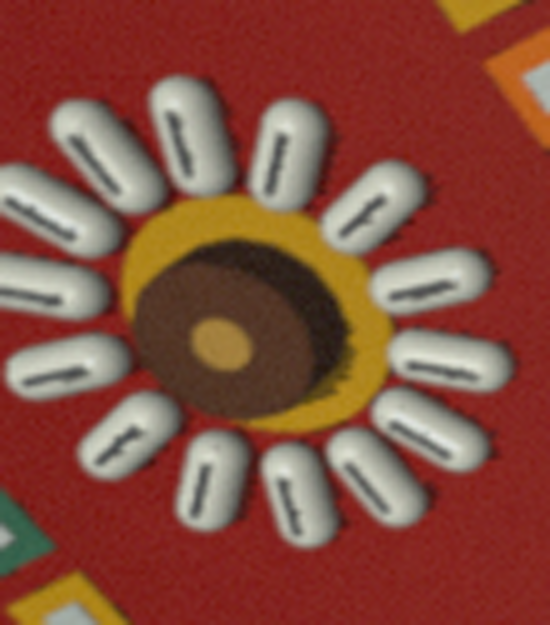

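View pics/zw10.png

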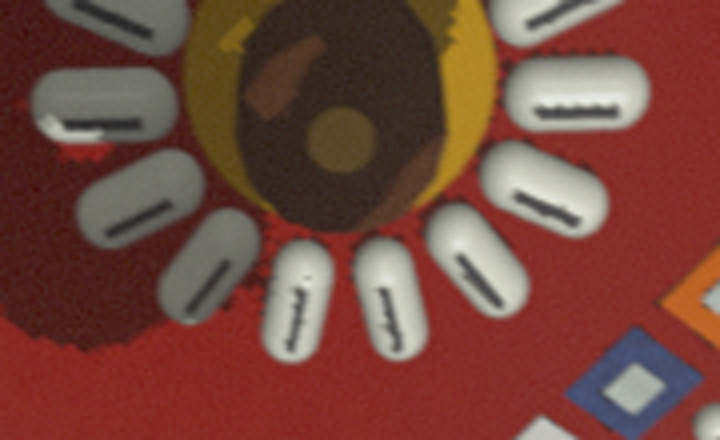

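```bash
python3 - <<'E'
from h import *
M={"side1":(233.85,202.55),"top1":(189.05,260.15),"wrist2":(44.0,178.2),"wrist10":(314.9,34.4)}
C={k:load(k) for k in M if k!="wrist2"}
# wrist2 json
C["wrist2"]=load("wrist2")
def t(*ks): 
    p,r=tri(*[(C[k],M[k]) for k in ks]); print(ks,np.round(p*1000,1),np.round(r*1000,2)); d=p-SPOT; e1=np.array([np.cos(YAW)*np.cos(TILT),np.sin(YAW)*np.cos(TILT),np.sin(TILT)]); e2=np.cross(N,e1); print("   rel SPOT: upslope %.1f left %.1f n %.1f"%(d@e1*1e3,d@e2*1e3,d@N*1e3)); return p
t("side1","top1");t("side1","wrist2");t("top1","wrist2");t("side1","wrist10");t("top1","wrist10");t("wrist2","wrist10")
p=t("side1","top1","wrist2","wrist10")
for k in M: print(k,M[k]-proj(C[k],[p])[0])
E
```

```text
('side1', 'top1') [530.3 237.5  83. ] [0.65]
   rel SPOT: upslope -0.9 left -0.1 n 0.2
('side1', 'wrist2') [528.3 236.2  84.4] [0.84]
   rel SPOT: upslope -2.6 left -1.2 n 2.0
('top1', 'wrist2') [529.3 236.7  84.7] [1.89]
   rel SPOT: upslope -1.6 left -0.7 n 2.0
('side1', 'wrist10') [528.5 235.7  84.3] [0.16]
   rel SPOT: upslope -2.6 left -1.7 n 1.8
('top1', 'wrist10') [529.6 236.6  87.3] [1.11]
   rel SPOT: upslope -0.6 left -0.9 n 4.5
('wrist2', 'wrist10') [528.2 236.1  85.1] [0.47]
   rel SPOT: upslope -2.6 left -1.2 n 2.8
('side1', 'top1', 'wrist2', 'wrist10') [529.  236.3  84.6] [2.2]
   rel SPOT: upslope -1.9 left -1.1 n 2.0
side1 [0.07014461 0.29228342]
top1 [-0.30312583 -0.88459051]
wrist2 [0.31516228 1.14208263]
wrist10 [0.01591343 1.26104097]
```

Combined spot estimate: (0.5295, 0.2368, 0.0842). Moving to 4 mm above it and recording the force baseline.

```bash
sed -i 's/^SPOT=.*/SPOT=np.array([.5295,.2368,.0842])/' h.py; python3 go.py 4
```

```text
11.15 [0.4977 0.226  0.1834] [-0.28  0.04 -0.82] 0.2132060067289792
foot rel spot mm: along n 14.017511992296441 lateral [1.78310585 0.89626081 0.47511024]
4
delta [ 5.1 -0.5  8.8] rot [ 0.001 -0.002 -0.001]  rows>= 1.0
```

>>> drive_tool:
  targets:
    - {"delta_pos": [2,-0.5,4],"rot": [0,0,0],"fingers": 0.1}
    - {"delta_pos": [5,-0.5,8.8],"rot": [0,-0.002,0],"fingers": 0.1}
    - {"delta_pos": [5,-0.5,8.8],"rot": [0,-0.002,0],"fingers": 0.1}
    - {"delta_pos": [5,-0.5,8.8],"rot": [0,-0.002,0],"fingers": 0.1}
    - {"delta_pos": [5,-0.5,8.8],"rot": [0,-0.002,0],"fingers": 0.1}

```text
time: 11.65
position: [0.4985, 0.2253, 0.1734]
orientation: [0.902, 0.345, -0.202, 0.161]
wrist_force: [0.1, -0.2, -0.5]
grip_width: 0.218
```

```bash
cat > look.py <<'E'
from h import *
from cell import robot
import sys
k=sys.argv[1]
st=robot.state(); F=[]
json.dump({q:np.array(st[q]).tolist() for q in("position","orientation")},open(f"st{k}.json","w"))
for n in("wrist","side","top"):
    F.append(robot.state()["wrist_force"]); save(robot.camera(n),n+k)
F.append(robot.state()["wrist_force"])
print("F.n",np.round(np.array(F)@N,2),"mean",np.round(np.mean(F,0),2))
R0=R.from_quat(st["orientation"]);foot=np.array(st["position"])+R0.apply([.06724,0,.06138]); print("axis err deg",np.degrees(np.arccos(R0.apply(AX_T)@N)))
for n in("side","top"):
    x,y=proj(load(n+k),[foot])[0].astype(int); crop(n+k,x-35,y-28,x+35,y+32,9,f"z{k}{n}")
crop("wrist"+k,215,20,415,190,4,f"z{k}w")
E
python3 look.py 12; python3 go.py 4
```

```text
F.n [-0.51 -0.33 -0.87 -0.68] mean [ 0.14 -0.2  -0.59]
axis err deg 0.12255220500075877
11.8 [0.4986 0.2254 0.1734] [ 0.76 -0.9  -0.54] 0.2199356982693784
foot rel spot mm: along n 4.132714030962849 lateral [ 0.19939753 -0.16329895  0.04451582]
4
delta [ 0.1 -0.1  0.1] rot [ 0.002  0.    -0.001]  rows>= 1.0
```

View pics/z12side.png

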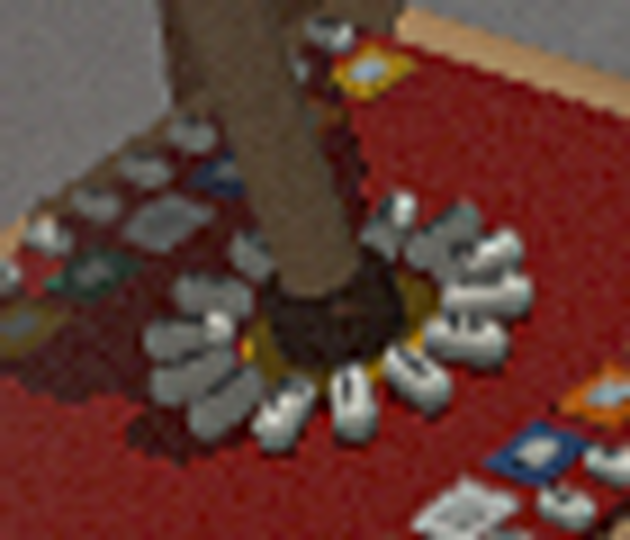

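View pics/z12top.png

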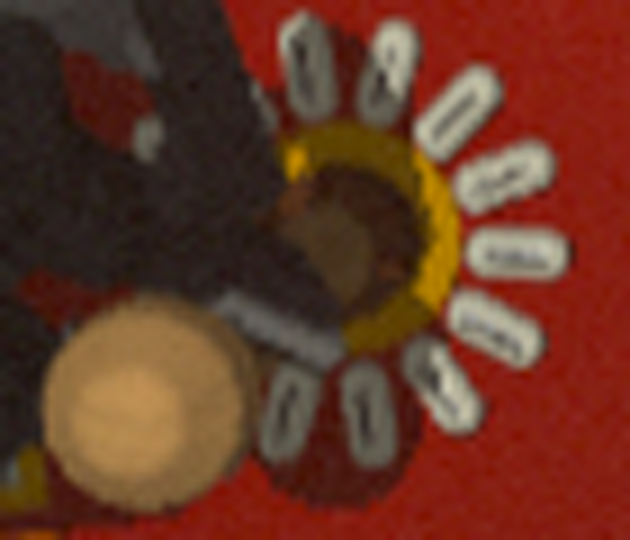

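View pics/z12w.png

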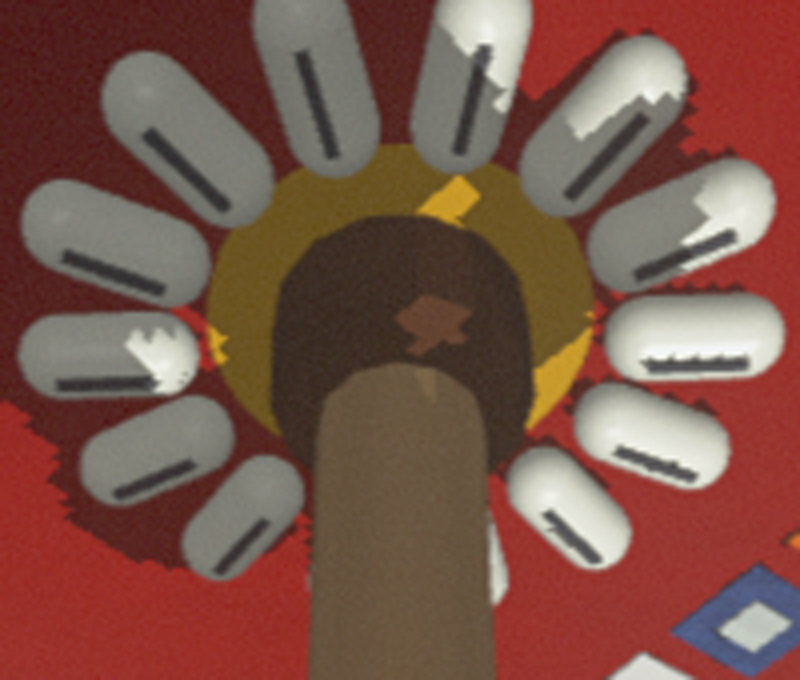

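```bash
cat > ov2.py <<'E'
from h import *
import sys
def circ(c,im,cen,r,n,col,b,box,sc):
    u=np.cross(n,[0,1,0.]);u/=np.linalg.norm(u);v=np.cross(n,u);t=np.linspace(0,2*np.pi,60)
    p=proj(c,cen+r*(np.outer(np.cos(t),u)+np.outer(np.sin(t),v)))+b
    p=(p-box[:2]+.5)*sc-.5; cv2.polylines(im,[np.int32(p*8)],True,col,1,cv2.LINE_AA,3)
k=sys.argv[1]; spot=SPOT+np.array(eval(sys.argv[2]))/1000 if len(sys.argv)>2 else SPOT
B=dict(wrist=(-2,3.2),side=(0,0),top=(0,0)); press=float(sys.argv[3])/1000 if len(sys.argv)>3 else 0
st=json.load(open(f"st{k}.json"));R0=R.from_quat(st["orientation"]);foot=np.array(st["position"])+R0.apply([.06724,0,.06138]);ax=R0.apply(AX_T)
for n,sc in(("wrist",4),("side",9),("top",9)):
    c=load(n+k); f0=proj(c,[foot])[0].astype(int)
    box=(215,20,415,190) if n=="wrist" else (f0[0]-35,f0[1]-28,f0[0]+35,f0[1]+32)
    im=cv2.resize(cv2.imread(f"pics/{n}{k}.png")[box[1]:box[3],box[0]:box[2]],None,fx=sc,fy=sc,interpolation=cv2.INTER_CUBIC)
    b=np.array(B[n]); bx=np.array(box)
    circ(c,im,spot-N*press,.016,N,(0,255,255),b,bx,sc); circ(c,im,spot-N*.016,.016,N,(0,200,255),b,bx,sc); circ(c,im,spot-N*.016,.025,N,(255,255,0),b,bx,sc)
    circ(c,im,foot,.010,ax,(0,255,0),b,bx,sc); circ(c,im,foot+ax*.05,.010,ax,(0,255,0),b,bx,sc); circ(c,im,foot+ax*.149,.018,ax,(0,255,0),b,bx,sc)
    cv2.imwrite(f"pics/v{k}{n}.png",im)
E
python3 ov2.py 12
```

```text
(no output)
```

View pics/v12wrist.png

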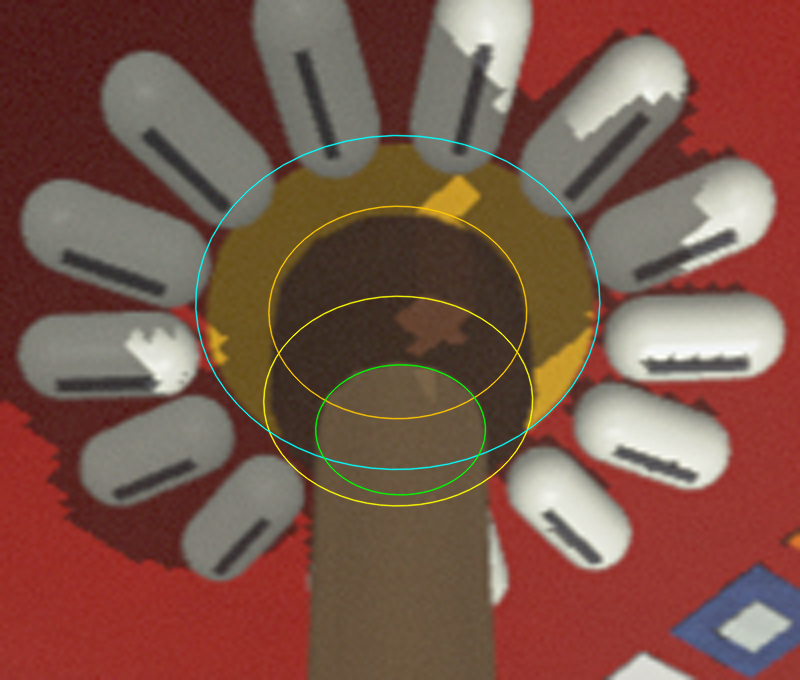

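View pics/v12side.png

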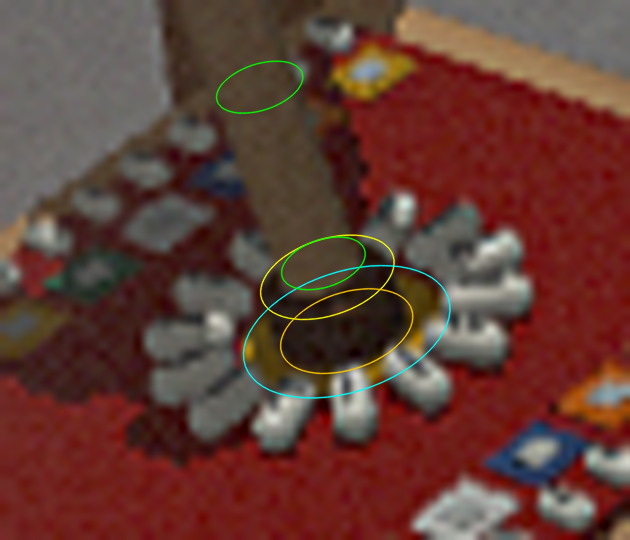

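View pics/v12top.png

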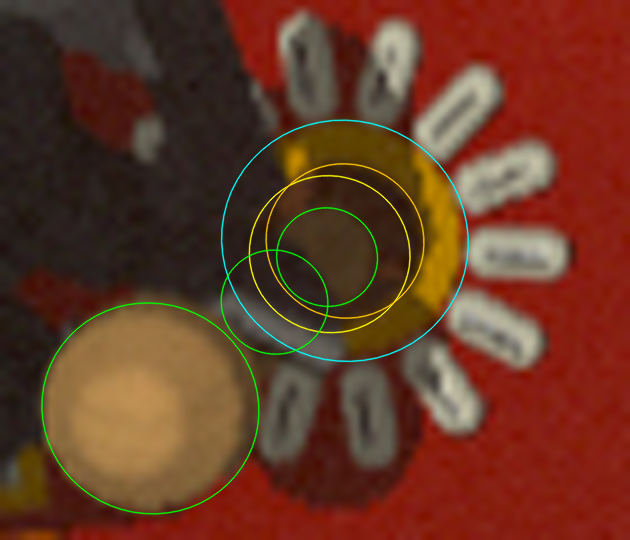

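Overlays agree within ~1 mm; all three views ask for a slight shift along +tool y (~0.8 mm). Now pressing slowly to ~3 mm, then checking force.

>>> drive_tool:
  targets:
    - {"delta_pos": [0,0.8,0],"rot": [0,0,0],"fingers": 0.1}
    - {"delta_pos": [0,0.8,0],"rot": [0,0,0],"fingers": 0.1}
    - {"delta_pos": [1.3,0.8,1.5],"rot": [0,0,0],"fingers": 0.1}
    - {"delta_pos": [2.6,0.8,3.1],"rot": [0,0,0],"fingers": 0.1}
    - {"delta_pos": [3.5,0.8,4.2],"rot": [0,0,0],"fingers": 0.1}
    - {"delta_pos": [4.5,0.8,5.3],"rot": [0,0,0],"fingers": 0.1}
    - {"delta_pos": [4.5,0.8,5.3],"rot": [0,0,0],"fingers": 0.1}
    - {"delta_pos": [4.5,0.8,5.3],"rot": [0,0,0],"fingers": 0.1}

```text
time: 12.6
position: [0.5008, 0.225, 0.167]
orientation: [0.902, 0.345, -0.202, 0.161]
wrist_force: [-0.5, 0.1, 2.5]
grip_width: 0.215
```

```bash
python3 look.py 13; python3 go.py -6; python3 ov2.py 13 "(0.5,-0.5,0)" 3
```

```text
F.n [2.5  2.35 1.93 2.27] mean [-0.42  0.4   2.24]
axis err deg 0.11972687069108078
12.75 [0.5008 0.225  0.167 ] [0.09 0.2  2.37] 0.2142981395554912
foot rel spot mm: along n -2.6617020604299806 lateral [ 0.75832013 -0.79180513  0.16371423]
-6
delta [ 2.1 -0.9  2.6] rot [ 0.002  0.    -0.001]  rows>= 1.0
```

View pics/v13wrist.png

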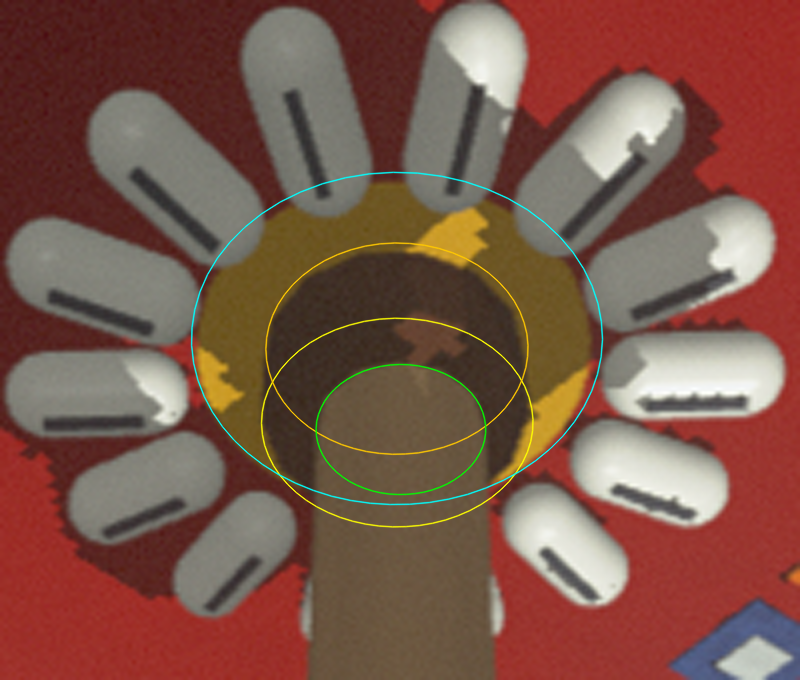

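Force 2.3 − (−0.6) ≈ 2.9 N → 2.7 mm travel, in agreement with the kinematics. Pressing the remaining 3.3 mm.

>>> drive_tool:
  targets:
    - {"delta_pos": [0.7,0,0.8],"rot": [0,0,0],"fingers": 0.1}
    - {"delta_pos": [1.4,0,1.7],"rot": [0,0,0],"fingers": 0.1}
    - {"delta_pos": [2.1,0,2.5],"rot": [0,0,0],"fingers": 0.1}
    - {"delta_pos": [2.1,0,2.5],"rot": [0,0,0],"fingers": 0.1}
    - {"delta_pos": [2.1,0,2.5],"rot": [0,0,0],"fingers": 0.1}
    - {"delta_pos": [2.1,0,2.5],"rot": [0,0,0],"fingers": 0.1}

```text
time: 13.35
position: [0.5015, 0.2251, 0.1639]
orientation: [0.902, 0.345, -0.202, 0.161]
wrist_force: [-1.6, 0.3, 3.4]
grip_width: 0.217
```

```bash
python3 look.py 14; python3 go.py -6; python3 ov2.py 14 "(0.5,-0.5,0)" 6
```

```text
F.n [3.69 3.69 3.29 3.98] mean [-1.52  0.74  3.42]
axis err deg 0.11433374386090928
13.5 [0.5016 0.2251 0.1639] [-0.79  0.73  3.93] 0.2145965392487036
foot rel spot mm: along n -5.855553060197226 lateral [ 0.74319525 -0.79703244  0.15976182]
-6
delta [ 0.1 -0.9  0.1] rot [ 0.002  0.    -0.001]  rows>= 1.0
```

View pics/v14wrist.png

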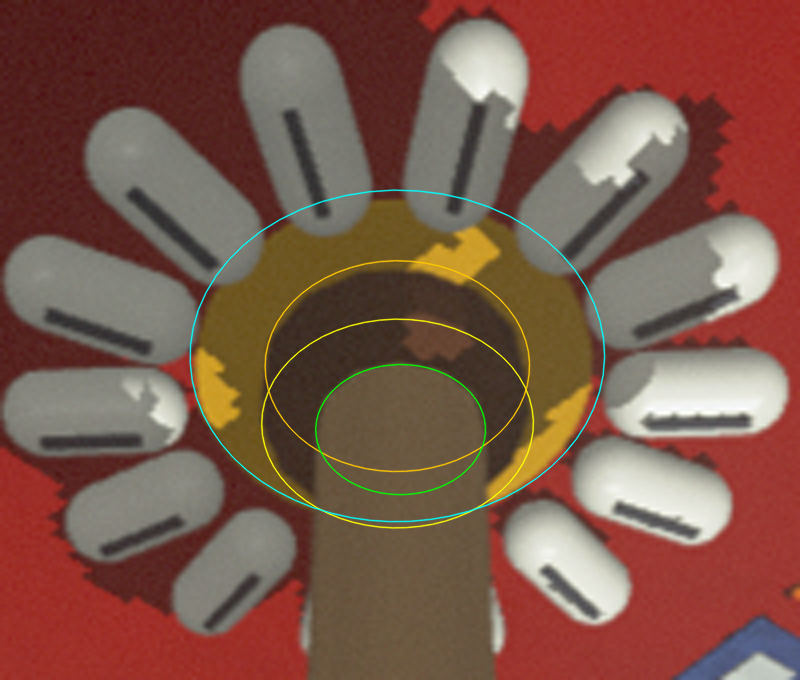

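View pics/z14side.png

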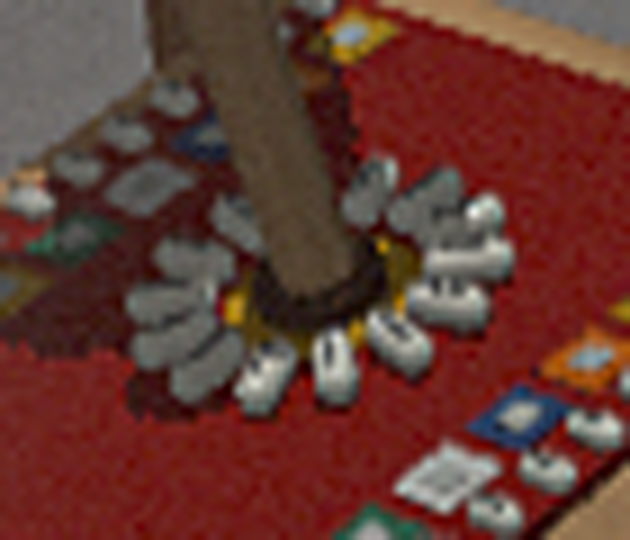

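View pics/side14.png

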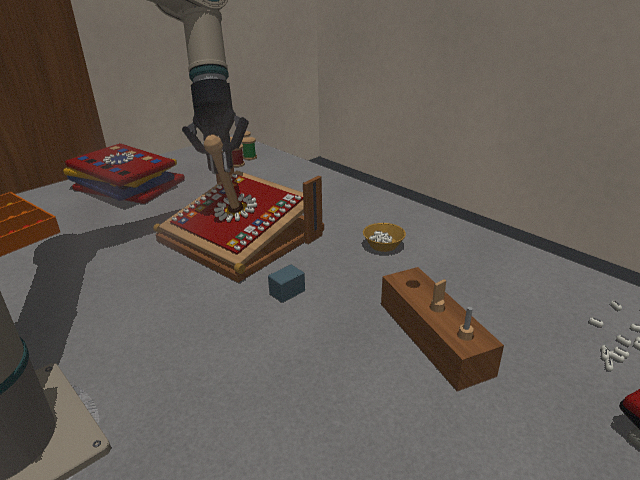

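Force 3.66 + 0.6 ≈ 4.3 N (≈5.5 mm) against 5.9 mm by kinematics: about half way. A quick check that the board and other objects have not moved, then hand-in.

```bash
python3 - <<'E'
from h import *
def m(cam,x0,y0,x1,y1,lab):
    a=cv2.imread(f"pics/{cam}1.png",0)[y0:y1,x0:x1]; b=cv2.imread(f"pics/{cam}14.png",0)[y0-6:y1+6,x0-6:x1+6]
    r=cv2.matchTemplate(b,a,cv2.TM_CCOEFF_NORMED); _,v,_,l=cv2.minMaxLoc(r); print(lab,"shift px",l[0]-6,l[1]-6,"corr",round(v,3))
m("side",270,185,302,215,"board far-right"); m("side",225,225,265,275,"board near-right"); m("side",262,260,312,305,"whetstone"); m("side",360,220,408,258,"dish"); m("side",425,275,480,345,"folder/awl")
m("top",205,195,250,235,"board far-right top"); m("top",300,135,345,185,"dish top")
from cell import robot
print(robot.state()["wrist_force"], robot.state()["grip_width"])
robot.hand_in()
E
```

```text
board far-right shift px 0 0 corr 0.993
board near-right shift px 0 0 corr 0.993
whetstone shift px 0 0 corr 0.991
dish shift px 0 0 corr 0.984
folder/awl shift px 0 0 corr 0.984
board far-right top shift px 0 0 corr 0.998
dish top shift px 0 0 corr 0.996
[-0.78640299  0.73247499  3.93279302] 0.2145965392487036
the job is handed in; nothing more can be done
```

I drew the press stick straight up out of the block, carried it over the rosette and pressed the disc about half way down. I handed the job in at 13.5 s, still gripping the stick (opening 0.215) and holding the disc down.

- **Press depth:** the force along the stick was about 4.3 N, which gives about 5.5 mm of travel. The arm's position gives about 5.9 mm. Half way is 6 mm and 4.5 N.
- **Squareness:** the stick is within about 0.1° of my measured board normal (tilt 0.247 rad, yaw 0.13 rad). That measurement is itself good to about 0.01 rad.
- **Centring:** the foot is on the brass mark to within about 1 to 2 mm. The cameras disagree slightly. The side and top views asked for a sideways shift of about 1 to 2 mm before contact. I made about 1 mm of it, and the wrist view now puts the foot about 0.8 mm too far that way.
- **Everything else:** matching the start and end pictures showed no shift of the board, whetstone, dish, folder or awl, and the foot is clear of the shells in the wrist and side views.

One early move stopped short because joints 5 and 6 were almost at the ends of their ranges. I changed the grasp to lean the other way; nothing was touched.

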